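Turn the reel spindle flat-up and clamp it

ROBOT

A 6-joint arm with a two-finger parallel gripper is mounted at the origin on the work surface. World frame = base frame: x ahead of the robot, y to its left, z up, the work surface at z = 0. Lengths are in mm, angles in rad, forces in N, time in s.
With the tool pointing down it reaches from about 350 to 775 mm from the base axis. Payload 7.3 kg.
Tool frame: the origin (TCP) lies at the centre of the arm's flange, where the gripper is bolted on; the fingertips stand 178 mm ahead of it and the grasp point (between the pads) lies 159 mm ahead of it; z points along the fingers, y is the direction in which the jaws open and shut (so a half turn about z gives the same grasp; the last joint's range is limited). The gripper opens to 92 mm and grips with 3 to 60 N. Pads are 19 mm wide; open, the fingers measure 130 mm over their backs; the gripper's body (75 mm by 190 mm) begins 47 mm behind the grasp point.
Start: joints at [1.175, 0.342, 1.524, -0, 1.275, -0.146], TCP at [129.763, 508.713, 404.741] pointing down, gripper open.
Joint ranges: [-2.53, 2.53], [-0.77, 2.02], [0.04, 2.7], [-1, 4.14], [0.28, 2.66], [-3.11, 3.11]. Speed limits (rad/s): [2.57, 2.57, 3.14, 3.14, 3.14, 3.14].

INTERFACE

Orientations are given as [roll, pitch, yaw] about the fixed x, y, z axes, in that order (R = Rz(yaw) Ry(pitch) Rx(roll)).
In Python, from plant import status, viewer, ticket gives the robot as it stands.
- The arm moves only by the tool play_rows, never from a script. Its argument "commands" is a list of rows, each an object with "offset": the shift along the tool's x, y, z in m, a list of three; "twist": the turn about the tool's z in degrees. A call has 1 to 5 rows; each row shifts and turns the commanded pose from where the row before left it, along the tool's axes as they then stand; what a row does not reach is not made up. A row lasts 1/10 s, in which the tool goes at most 50 mm and 8.59 degrees, less where a joint would pass 70% of its speed; a pose out of reach is approached as far as the arm can. A call with a gripper value outside its range is refused whole. "jaw" is the closure in counts, from 0 (fully open) to 255 (shut), set as the call begins (left out, the last holds). The fingers move at their own pace and stop on an object; the grip force is fixed at half the most. Time passes only in rows, so rows that do not move let the fingers close. It gives the time, the measured TCP pose, the force and the opening at its end, in the units of the state.
- status.get_obs(): the state, without advancing time (a new reading comes with each control period).
- viewer.capture(name): name is "side" or "top"; returns the picture (480x640x3 uint8, red, green, blue); there is no depth.
- viewer.camera_params(name): a dict with "fov_y" (degrees; the focal length in pixels is half the picture's height over the tangent of half this angle, whatever the lens; pixels are square), "cx", "cy" (the principal point, pixels), "D" ([k1, k2, p1, p2, k3] as OpenCV has them; the pictures are not rectified), "rvec" (rotation vector, rad) and "tvec" (3), from world to camera coordinates, as OpenCV has them. Camera axes: x right, y down, z forward; pixel columns grow to the right and rows downward; lengths in mm; the calibration is good to about 2 mm. A picture is of the moment at which its call begins. camera_params takes no time and is no camera call.
- ticket.close_job(): hands the job in, once; it reports no verdict.
The state is a dict: "time": time; "joint_positions": joint angles; "dq": joint speeds; "tau": joint torques, N m; "tool_pos": TCP position; "tcp_rot": TCP orientation; "contact_force": force on the tool from outside, world axes, zero at the start; "moment": the same for the moment, N m; "grip_width": finger opening in mm.
Only numpy, scipy, OpenCV 4.12 (cv2) and the standard library are available. Lean on these libraries where they do the work, as an engineer would, in place of code of your own. Each camera call takes 0.05 s, during which the arm holds its last target.

TASK

The steel spindle of the pouch-reel stand is locked in the wrong position. Throw its toggle clamp right back, feel for the spindle's flat and turn the spindle until the flat faces straight up, then swing the clamp over again so that its shoe sits fully home on the flat. Let go of everything and leave the basket, bottle, jar and cup where they are.

Things in the scene. Friction and masses are not known exactly. Their poses are not given: they have to be found in the camera images.
- stand: Fixed reel stand; spot and yaw vary. Origin: on the table, midway between its two white posts (14 mm thick, 105 mm high, at y = +-113 mm); z up, y along the spindle (axis 85 mm up), robot roughly towards -x. Base plate 210 x 262 x 12 mm, x = -90 to 120. At y = 60 a toggle clamp on a bracket 34 x 46 mm (x = 68 to 102, up to z = 125). Spindle ends: hub discs d 56 mm to y = +-136.
- spindle (a joint): Turn of the steel spindle about its level axis (stand y, z = 85 mm), rad: 0 or 6.283 = flat straight up; growing values turn the flat from up towards stand +x, then down. Turns without end, friction 0.06 N m, stays where left. While the clamp is shut its shoe presses on the spindle, which must not be turned then.
- flat (a point): Middle of the flat at stand y = -50 mm, the free length, where to grip. Between the posts the spindle is a 32 mm round bar with one flat milled all along, 20 mm wide, 12.5 mm from the axis: 28.5 mm across flat and back, 32 mm across the round. Fingers closed with a pad on the flat settle flush on it. Turns with the spindle; z axis = outward normal of the flat (up when done), y along the spindle.
- clamp_arm (a joint): Toggle clamp arm, rad: 0 = home on the flat (arm level, reaching to stand -x over the spindle); about 0.045 = resting on the round; grows as it swings up and back to +x, stop at 2.1. Pivot at stand x = 75, y = 60, z = 115 mm, axis along y. Its weight (0.4 kg) works over centre: dead point near 1.5, each side it falls slowly to its end (3 N at the ball when shut). Shoe 18 x 30 mm, under the arm 75 mm from the pivot.
- clamp_ball (a point): Centre of the heavy dark steel ball grip, diameter 26 mm, at the end of the clamp arm: with the clamp home at stand x = -50, y = 60, z = 130 mm, that is 125 mm from the pivot along the arm and 15 mm above it. Behind it the arm is a 10 mm rod for 20 mm, then a bar 14 mm wide.
- basket: Loose stainless wire basket with packed instruments, 120 x 220 x 38 mm, beyond the stand. Origin: centre of its underside. Leave alone.
- bottle: Loose white bottle, 52 mm diameter, 125 mm high. Origin: centre of its underside. Leave alone.
- jar: Loose glass jar with a steel lid, 64 mm diameter, 75 mm high. Origin: centre of its underside. Leave alone.
- cup: Loose steel cup, 72 mm across the rim, 85 mm high. Origin: centre of its underside. Leave alone.

How it is judged (in metres and radians):
On the way, in this order (a step that is already met when the one before it is completed fails the run):
1. the clamp is thrown back over centre (value of joint clamp_arm above 1.7 rad), for 0.1 s.
2. the flat faces up with the clamp still back (angle between flat's own z axis and vertical below 0.15 rad and value of joint clamp_arm above 1.6 rad), for 0.3 s.
3. the clamp is home on the flat (angle between flat's own z axis and vertical below 0.1 rad and value of joint clamp_arm below 0.022 rad), for 0.2 s.
At the end, for the whole second after the job is handed in: The spindle's flat faces up within 0.1 rad, the clamp arm is home (joint below 0.022 rad, which it reaches only on the flat), and basket, bottle, jar and cup are within 30 mm of where they stood (all of step 3 and distance of each of basket, bottle, jar, cup from where it was at the start of the episode below 0.03 m); the robot touches nothing.
It fails at once if a bystander is pushed more than 30 mm or knocked over (distance of any of basket, bottle, jar, cup from where it was at the start of the episode above 0.03 m or angle between any of basket, bottle, jar, cup's own z axis and vertical above 0.5 rad).
It fails at once if the spindle is forced round under the shut clamp (value of joint clamp_arm below 0.2 rad and angle between flat's own z axis and vertical above 0.2 rad and (velocity of joint spindle above 0.6 rad/s or velocity of joint spindle below -0.6 rad/s)).
It also fails if it takes over 72 s, if anything falls off the work surface, if the arm or the gripper's body presses on something with over 40 N, if the wrist force passes 120 N, or if a joint passes its speed limit or range.

## Working session

There is one attempt and no reset: what is moved stays moved. The work goes in short steps, Python scripts to look and compute and a tool call to move; the robot and the scene stay as the last step left them, time stands still between calls to the robot, and variables do not carry over. Pictures are saved under pics/ and viewed, and the job is handed in when it is done.

Besides the shell and the picture viewer there is one more tool, called after "Emit:" in YAML: its name, and indented under it one key for each argument. play_rows: Moves the arm, as the interface text tells. Its arguments: {"type":"object","properties":{"commands":{"type":"array"},"jaw":{"type":"number"}},"required":["commands"]}

```bash
ls; mkdir -p pics; python3 - <<'E'
from plant import status, viewer
import cv2
print(status.get_obs())
for n in("side","top"):
    print(n,viewer.camera_params(n)); cv2.imwrite(f"pics/{n}0.png",viewer.capture(n)[:,:,::-1])
E
```

```text
pics
{'time': 0.0, 'joint_positions': array([ 1.17501205e+00,  3.42768400e-01,  1.52500210e+00, -4.03861393e-06,
        1.27542135e+00, -1.45966332e-01]), 'dq': array([-0.00075893,  0.00044529,  0.00040657, -0.00053082,  0.00087063,
       -0.0019786 ]), 'tau': array([ 2.13301231e-03, -4.31249821e+01, -2.44223750e+01,  7.18952995e-02,
        5.58874710e-02, -1.19446186e-04]), 'tool_pos': array([129.70719152, 508.5948587 , 404.02624648]), 'tcp_rot': array([-3.14000990e+00, -2.28780369e-04,  2.89177571e+00]), 'contact_force': array([ 0.00240309, -0.17011113,  0.7185771 ]), 'moment': array([0.06722037, 0.01403425, 0.04207288]), 'grip_width': 91.76920387799538}
side {'fov_y': 53.1440169659576, 'cx': 322.3337788622665, 'cy': 243.16154670175115, 'D': array([0.01206533, 0.        , 0.        , 0.        , 0.        ]), 'rvec': array([ 2.29088824, -0.46577486,  0.18903066]), 'tvec': array([-567.37325185,  280.15547775,  772.98044578])}
top {'fov_y': 56.268964137988014, 'cx': 320.37765958384466, 'cy': 246.4795697294316, 'D': array([-0.02063821,  0.        ,  0.        ,  0.        ,  0.        ]), 'rvec': array([ 2.03170939, -2.18866191,  0.23509815]), 'tvec': array([ 73.82382167, 659.28404184, 896.34766274])}
```

View pics/side0.png

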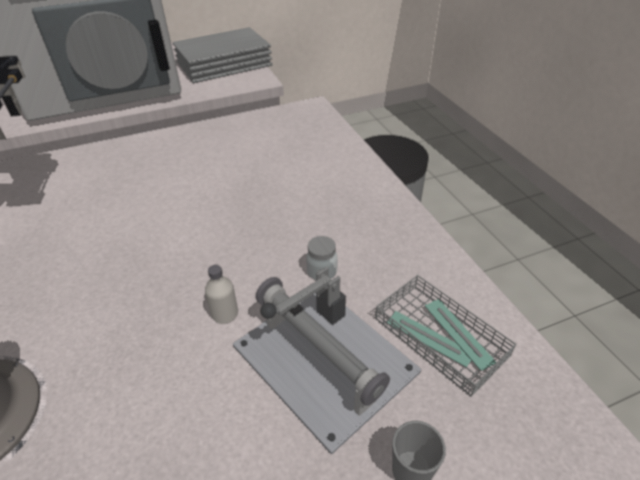

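View pics/top0.png

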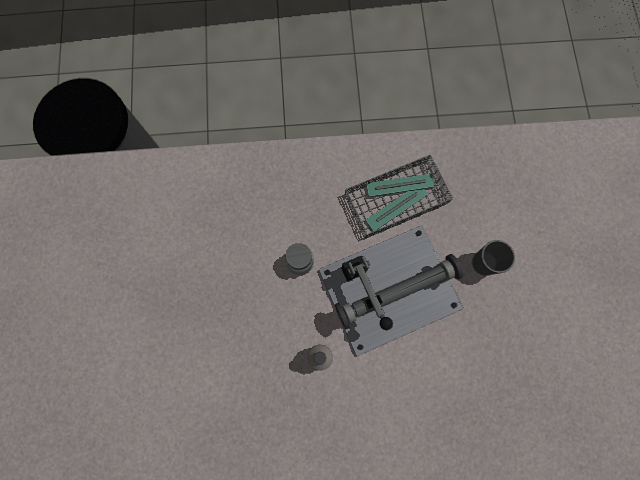

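The side view shows the stand at about (325,360), with its clamp ball at (268,311). The top view has the ball at (386,323), the hubs at about (346,313) and (452,266), and the plate corners visible. I'll zoom in for pixel measurements.

```bash
cat > h.py <<'E'
import numpy as np, cv2
from plant import viewer
def cam(n):
    p=viewer.camera_params(n); f=240/np.tan(np.radians(p['fov_y'])/2)
    K=np.array([[f,0,p['cx']],[0,f,p['cy']],[0,0,1]]); R=cv2.Rodrigues(p['rvec'])[0]
    return K,p['D'],p['rvec'],p['tvec'],R
def ray(n,uv):
    K,D,r,t,R=cam(n); x=cv2.undistortPoints(np.array([[uv]],float),K,D)[0,0]
    d=R.T@np.array([x[0],x[1],1]); return -R.T@t, d/np.linalg.norm(d)
def plane(n,uv,z):
    c,d=ray(n,uv); return c+d*(z-c[2])/d[2]
def tri(a,b):
    c1,d1=ray("side",a); c2,d2=ray("top",b)
    s=np.linalg.lstsq(np.c_[d1,-d2],c2-c1,rcond=None)[0]; p=c1+s[0]*d1;q=c2+s[1]*d2
    return (p+q)/2,np.linalg.norm(p-q)
def proj(n,P):
    K,D,r,t,R=cam(n); return cv2.projectPoints(np.array(P,float).reshape(-1,3),r,t,K,D)[0][:,0]
def crop(src,name,u0,v0,u1,v1,s):
    im=src[v0:v1,u0:u1,::-1]; cv2.imwrite(name,cv2.resize(im,None,fx=s,fy=s,interpolation=cv2.INTER_CUBIC))
E
python3 - <<'E'
from h import *
s=cv2.imread("pics/side0.png")[:,:,::-1];t=cv2.imread("pics/top0.png")[:,:,::-1]
crop(s,"pics/s0c.png",220,220,430,450,2.6*1.0); crop(t,"pics/t0c.png",280,210,480,360,4)
for n in("side","top"):print(n,ray(n,(320,240)))
E
```

```text
side (array([ 386.17185069, -561.13666641,  730.68133378]), array([ 0.27301948,  0.67692504, -0.68354433]))
top (array([ 457.66853316,   39.52564717, 1016.13078584]), array([ 0.22632003, -0.01558488, -0.97392831]))
```

View pics/s0c.png

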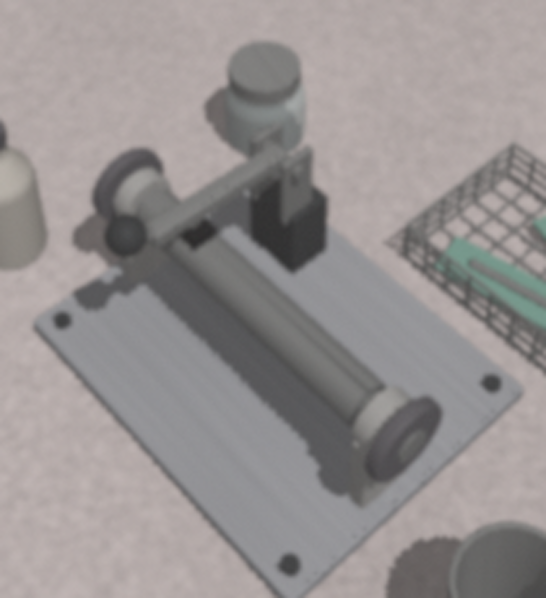

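View pics/t0c.png

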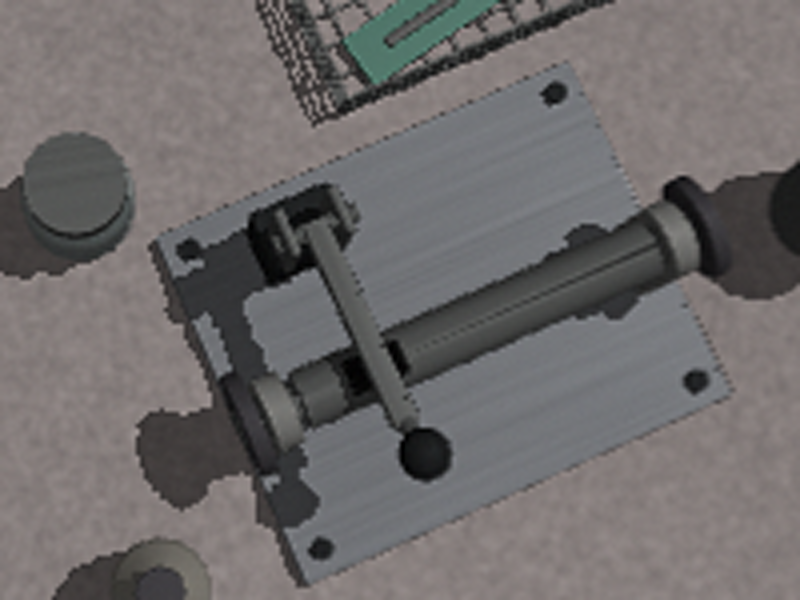

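```bash
python3 - <<'E'
from h import *
T=[(155,247),(570,65),(731,390),(303,580)]
P=[plane("top",(280+a/4-.4,210+b/4-.4),12) for a,b in T]
S=[(36,325),(523,390),(287,598)]
# side: plate corners: left=(-x,+y), right=(+x,-y), bottom=(-x,-y)
Q=[plane("side",(220+a/2.6,220+b/2.6),12) for a,b in S]
for p in P:print('T',p.round(1))
for p in Q:print('S',p.round(1))
P=np.array(P)
print([np.linalg.norm(P[i]-P[(i+1)%4]).round(1) for i in range(4)])
b,e=tri((220+124/2.6,220+235/2.6),(280+425/4-.4,210+453/4-.4));print('ball',b,e)
# fit stand pose: order T: (+x,+y),(+x,-y),(-x,-y),(-x,+y)
L=np.array([(120,131),(120,-131),(-90,-131),(-90,131)],float)
W=P[:,:2]
M=cv2.estimateAffinePartial2D(L,W)[0];print(M,np.hypot(M[0,0],M[1,0]))
lc=L.mean(0);H=(L-lc).T@(W-W.mean(0));U,_,V=np.linalg.svd(H);R=V.T@U.T
o=W.mean(0)-R@lc;yaw=np.arctan2(R[1,0],R[0,0]);print('origin',o,'yaw',yaw,(W-(L@R.T+o)).round(1))
np.savez('stand.npz',o=o,yaw=yaw)
print('ball in stand',R.T@(b[:2]-o),b[2])
for n,uv,z in(("top",(318,357),125),("top",(299,256),75),("top",(498,256),85)):print(plane(n,uv,z).round(0))
E
```

```text
T [618.7  32.6  12. ]
T [ 707.  -214.8   12. ]
T [ 514.3 -281.6   12. ]
T [429.7 -34.4  12. ]
S [427.4 -41.2  12. ]
S [ 707.  -215.2   12. ]
S [ 511.3 -279.2   12. ]
[np.float64(262.6), np.float64(204.0), np.float64(261.3), np.float64(200.4)]
ball [487.27054676 -89.34618516 136.28332131] 2.2932862341455635Traceback (most recent call last):
  File "<stdin>", line 15, in <module>
cv2.error: OpenCV(4.12.0) /io/opencv/modules/calib3d/src/ptsetreg.cpp:1108: error: (-215:Assertion failed) count >= 0 && to.checkVector(2) == count in function 'estimateAffinePartial2D'
```

```bash
python3 - <<'E'
from h import *
T=[(154,243),(570,63),(734,392),(303,585)]
W=np.array([plane("top",(280+a/4-.4,210+b/4-.4),12) for a,b in T])[:,:2]
b,e=tri((220+124/2.6,220+235/2.6),(280+425/4-.4,210+453/4-.4))
L=np.array([(120,131),(120,-131),(-90,-131),(-90,131)],float)
lc=L.mean(0);H=(L-lc).T@(W-W.mean(0));U,_,V=np.linalg.svd(H);R=V.T@U.T
o=W.mean(0)-R@lc;yaw=np.arctan2(R[1,0],R[0,0]);print('origin',o,'yaw',yaw,(W-(L@R.T+o)).round(1))
np.savez('stand.npz',o=o,yaw=yaw)
print('ball in stand',R.T@(b[:2]-o),b[2],e)
for n,uv,z in(("top",(318,357),125),("top",(299,256),75),("top",(498,256),85)):print(plane(n,uv,z).round(0))
def wp(p): return np.r_[R@np.array(p[:2])+o,p[2]]
pts=[(x,y,12) for x,y in L]+[(0,-136,85),(0,136,85),(-50,60,130),(75,60,115)]+[(68,37,125),(102,83,125),(68,83,125),(102,37,125)]
for x,y in((16,.0),(-16,0)):
  pass
for n in("side","top"):
  im=cv2.imread(f"pics/{n}0.png"); s=4 if n=="top" else 2.6; off=(280,210) if n=="top" else (220,220); end=(480,360) if n=="top" else (430,450)
  im=cv2.resize(im[off[1]:end[1],off[0]:end[0]],None,fx=s,fy=s,interpolation=cv2.INTER_CUBIC)
  for q in proj(n,[wp(p) for p in pts]):
    cv2.drawMarker(im,tuple(int(v) for v in (q-off+.5)*s),(0,0,255),cv2.MARKER_CROSS,10,1)
  cv2.imwrite(f"pics/{n}0o.png",im)
E
```

```text
origin [ 553.16974622 -129.73149504] yaw 0.33513779378669095 [[-2.4 -0.5]
 [-1.4 -0.9]
 [ 1.8 -0.1]
 [ 2.   1.5]]
ball in stand [-48.95019722  59.81267372] 136.28332131261072 2.2932862341455635
[434.  46. 125.]
[645.  72.  75.]
[ 611. -349.   85.]
```

View pics/top0o.png

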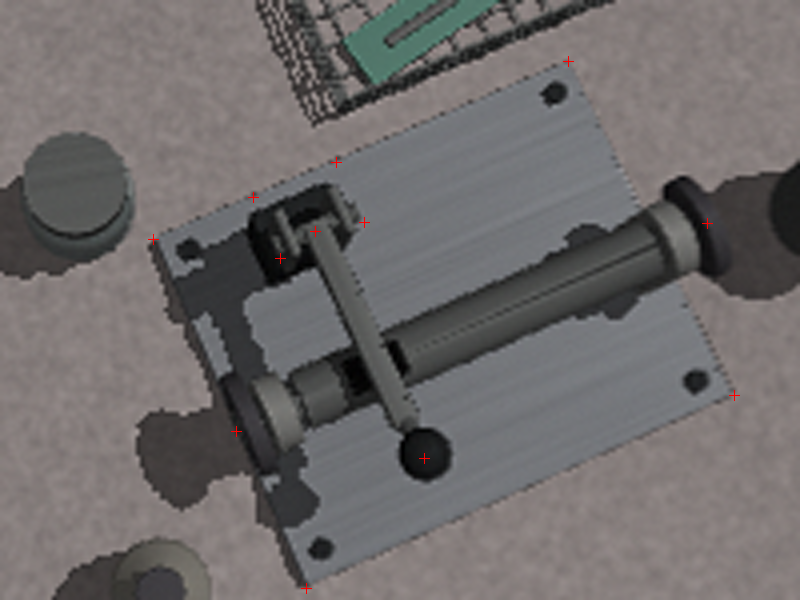

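View pics/side0o.png

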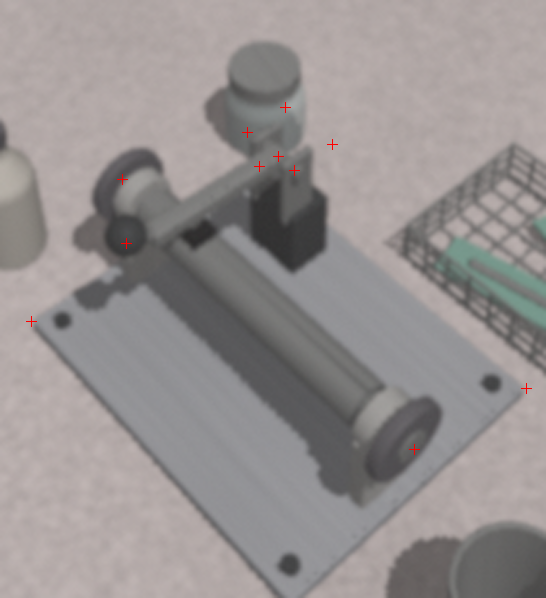

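The stand fit matches both views to about 2 mm, with the origin at (553,-130) and yaw 0.335. For the visible edge of the flat, I'll intersect the pixel rays with the 16 mm cylinder.

```bash
cat >> h.py <<'E'
def stand():
    z=np.load('stand.npz'); y=float(z['yaw']); R=np.array([[np.cos(y),-np.sin(y),0],[np.sin(y),np.cos(y),0],[0,0,1]])
    return R,np.r_[z['o'],0.],y
def edge(n,uv):
    R,o,_=stand(); c,d=ray(n,uv); c=R.T@(c-o)-[0,0,85]; d=R.T@d
    A=d[0]**2+d[2]**2;B=c[0]*d[0]+c[2]*d[2];C=c[0]**2+c[2]**2-256
    D=B*B-A*C
    if D<0:return None
    p=c+d*(-B-D**.5)/A
    return np.degrees(np.arctan2(p[0],p[2])).round(1),p[1].round(1)
E
python3 - <<'E'
from h import *
for a,b in((430,335),(500,309),(600,271),(640,255)):print('T',edge("top",(280+a/4-.4,210+b/4-.4)))
for a,b in((260,268),(320,325),(370,378)):print('S',edge("side",(220+a/2.6-.3,220+b/2.6-.3)))
s=cv2.imread("pics/side0.png");t=cv2.imread("pics/top0.png")
a=cv2.resize(t[255:310,375:455],None,fx=10,fy=10,interpolation=cv2.INTER_CUBIC);cv2.imwrite("pics/t0z.png",cv2.convertScaleAbs(a,alpha=1.8))
a=cv2.resize(s[300:385,280:380],None,fx=7,fy=7,interpolation=cv2.INTER_CUBIC);cv2.imwrite("pics/s0z.png",cv2.convertScaleAbs(a,alpha=1.8))
E
```

```text
T (np.float64(15.9), np.float64(26.2))
T (np.float64(7.6), np.float64(-12.3))
T (np.float64(-2.6), np.float64(-68.1))
T (np.float64(-5.4), np.float64(-90.7))
S None
S None
S (np.float64(27.2), np.float64(-93.1))
```

View pics/t0z.png

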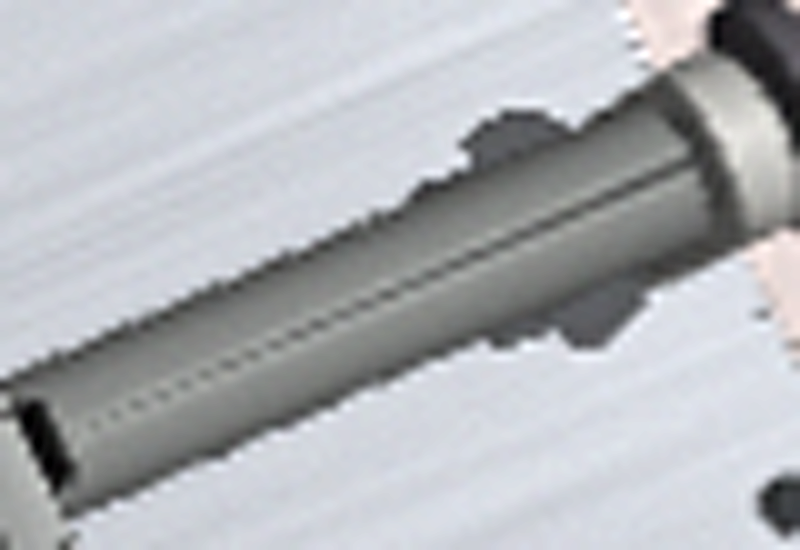

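View pics/s0z.png

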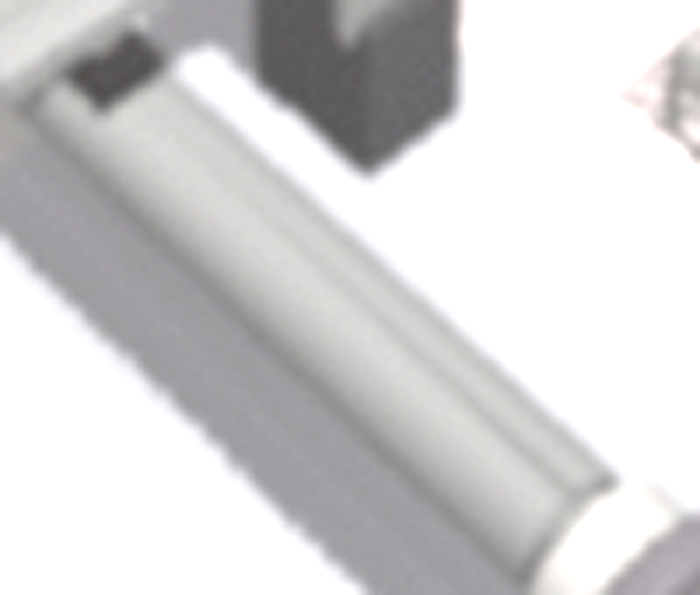

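```bash
python3 - <<'E'
from h import *
for a,b in((90,428),(250,357),(430,277),(560,218),(690,162)):print('T',edge("top",(375+a/10-.45,255+b/10-.45)))
for a,b in((270,205),(350,285),(450,385),(560,482),(570,492)):print('S',edge("side",(280+a/7-.43,300+b/7-.43)))
# silhouettes
for a,b in((40,370),(300,255),(560,140),(100,505),(300,415),(600,275)):print('Tsil',edge("top",(375+a/10-.45,255+b/10-.45)))
R,o,_=stand()
for y in(-80,-50,-20):
  for n,off,s in(("top",(375,255),10),("side",(280,300),7)):
    q=[(proj(n,R@np.array([16*np.sin(a),y,85+16*np.cos(a)])+o)[0]-off+.45)*s for a in np.radians([-90,-45,0,20,45,70,90])]
    print(n,y,[tuple(v.round().astype(int)) for v in q])
E
```

```text
T (np.float64(-0.5), np.float64(36.4))
T (np.float64(-0.2), np.float64(0.2))
T (np.float64(0.2), np.float64(-40.8))
T (np.float64(1.2), np.float64(-70.8))
T (np.float64(0.3), np.float64(-100.7))
S (np.float64(7.0), np.float64(0.3))
S (np.float64(2.2), np.float64(-28.2))
S (np.float64(-3.3), np.float64(-62.2))
S (np.float64(-1.1), np.float64(-95.4))
S (np.float64(-1.6), np.float64(-98.5))
Tsil (np.float64(72.6), np.float64(38.9))
Tsil (np.float64(74.9), np.float64(-21.0))
Tsil (np.float64(77.3), np.float64(-81.7))
Tsil (np.float64(-68.4), np.float64(39.5))
Tsil (np.float64(-66.1), np.float64(-6.0))
Tsil (np.float64(-56.7), np.float64(-75.2))
top -80 [(np.int64(616), np.int64(283)), (np.int64(620), np.int64(255)), (np.int64(601), np.int64(202)), (np.int64(588), np.int64(179)), (np.int64(571), np.int64(156)), (np.int64(556), np.int64(144)), (np.int64(548), np.int64(144))]
side -80 [(np.int64(455), np.int64(519)), (np.int64(472), np.int64(478)), (np.int64(511), np.int64(435)), (np.int64(528), np.int64(423)), (np.int64(547), np.int64(417)), (np.int64(558), np.int64(422)), (np.int64(560), 
[... 249 characters left out ...]
side -50 [(np.int64(361), np.int64(430)), (np.int64(377), np.int64(389)), (np.int64(415), np.int64(348)), (np.int64(433), np.int64(336)), (np.int64(451), np.int64(331)), (np.int64(463), np.int64(336)), (np.int64(465), np.int64(348))]
top -20 [(np.int64(358), np.int64(398)), (np.int64(359), np.int64(371)), (np.int64(339), np.int64(317)), (np.int64(326), np.int64(294)), (np.int64(311), np.int64(270)), (np.int64(298), np.int64(258)), (np.int64(291), np.int64(257))]
side -20 [(np.int64(271), np.int64(345)), (np.int64(286), np.int64(305)), (np.int64(323), np.int64(264)), (np.int64(341), np.int64(253)), (np.int64(360), np.int64(248)), (np.int64(372), np.int64(255)), (np.int64(375), np.int64(266))]
```

```bash
python3 - <<'E'
from h import *
R,o,_=stand()
for n in("top","side"):
  im=cv2.imread(f"pics/{n}0.png").astype(np.float32).mean(2)
  print(n)
  # straight section across the bar in picture: sample by angle on cylinder, averaged along y
  for a in range(-100,105,8):
    r=np.radians(a)
    q=proj(n,[R@np.array([16*np.sin(r),y,85+16*np.cos(r)])+o for y in range(-85,10,2)]).astype(np.float32)
    v=cv2.remap(im,q[:,:1].copy(),q[:,1:].copy(),cv2.INTER_LINEAR).mean()
    print(a,round(float(v),1),end='; ')
  print()
E
```

```text
top
-100 76.8; -92 79.9; -84 77.6; -76 69.5; -68 57.7; -60 51.3; -52 55.2; -44 62.3; -36 67.8; -28 72.5; -20 76.3; -12 83.7; -4 78.2; 4 71.0; 12 83.6; 20 76.7; 28 73.0; 36 68.9; 44 63.0; 52 57.1; 60 51.5; 68 48.6; 76 49.9; 84 51.8; 92 51.4; 100 49.2; 
side
-100 82.2; -92 81.5; -84 82.7; -76 87.0; -68 93.3; -60 99.5; -52 105.4; -44 110.8; -36 115.4; -28 119.3; -20 120.7; -12 118.5; -4 113.0; 4 114.0; 12 117.0; 20 115.5; 28 112.1; 36 111.6; 44 115.2; 52 119.8; 60 122.6; 68 122.6; 76 119.7; 84 115.0; 92 111.5; 100 112.0;
```

The dark line on the bar lies at about 0° (straight up), and the shading is the same on both sides. The camera therefore doesn't settle where the flat is, so I'll feel for it later. First I'll take hold of the clamp ball, moving above it and then turning the jaws along stand y.

Emit:
play_rows:
  commands:
    - {"offset": [-0.033,-0.0327,0],"twist": 0}
    - {"offset": [-0.033,-0.0327,0],"twist": 0}
    - {"offset": [-0.033,-0.0327,0],"twist": 0}
    - {"offset": [-0.033,-0.0327,0],"twist": 0}
    - {"offset": [-0.033,-0.0327,0],"twist": 0}
  jaw: 0

```text
time: 0.6
tool_pos: [249.6, 307.8, 404.5]
tcp_rot: [-3.141, -0.0, 2.893]
contact_force: [1.2, 1.2, -0.5]
grip_width: 91.8
```

Emit:
play_rows:
  commands:
    - {"offset": [-0.033,-0.0327,0],"twist": 0}
    - {"offset": [-0.033,-0.0327,0],"twist": 0}
    - {"offset": [-0.033,-0.0327,0],"twist": 0}
    - {"offset": [-0.033,-0.0327,0],"twist": 0}
    - {"offset": [-0.033,-0.0327,0],"twist": 0}

```text
time: 1.1
tool_pos: [369.1, 108.4, 404.7]
tcp_rot: [3.141, 0.0, 2.892]
contact_force: [0.4, 0.2, 0.2]
grip_width: 91.5
```

Emit:
play_rows:
  commands:
    - {"offset": [-0.033,-0.0327,0],"twist": 0}
    - {"offset": [-0.033,-0.0327,0],"twist": 0}
    - {"offset": [-0.033,-0.0327,0],"twist": 0}
    - {"offset": [-0.033,-0.0327,0],"twist": 0}
    - {"offset": [-0.033,-0.0327,0],"twist": 0}

```text
time: 1.6
tool_pos: [488.7, -90.9, 404.4]
tcp_rot: [3.141, -0.001, 2.891]
contact_force: [0.1, 0.1, 0.1]
grip_width: 91.9
```

Emit:
play_rows:
  commands:
    - {"offset": [0,0,0],"twist": -8.4}
    - {"offset": [0,0,0],"twist": -8.4}
    - {"offset": [0,0,0],"twist": -8.4}
    - {"offset": [0,0,0],"twist": -8.3}
    - {"offset": [0,0,0],"twist": 0}

```text
time: 2.1
tool_pos: [488.1, -89.0, 404.3]
tcp_rot: [3.141, -0.001, -2.806]
contact_force: [-0.8, 1.3, 0.9]
grip_width: 91.2
```

Emit:
play_rows:
  commands:
    - {"offset": [0.001,0,0.036],"twist": 0}
    - {"offset": [0,0,0.036],"twist": 0}
    - {"offset": [0,0,0.037],"twist": 0}
    - {"offset": [0,0,0],"twist": 0}

```text
time: 2.5
tool_pos: [485.7, -88.7, 291.7]
tcp_rot: [3.136, -0.008, -2.81]
contact_force: [-0.5, -0.2, 0.1]
grip_width: 91.9
```

Emit:
play_rows:
  commands:
    - {"offset": [0,0,0],"twist": 0}
    - {"offset": [0,0,0],"twist": 0}
    - {"offset": [0,0,0],"twist": 0}
    - {"offset": [0,0,0],"twist": 0}
    - {"offset": [0,0,0],"twist": 0}
  jaw: 255

```text
time: 3.0
tool_pos: [487.3, -89.3, 296.5]
tcp_rot: [-3.141, 0.001, -2.807]
contact_force: [0.1, -0.7, 0.6]
grip_width: 56.1
```

Emit:
play_rows:
  commands:
    - {"offset": [0,0,0],"twist": 0}
    - {"offset": [0,0,0],"twist": 0}
    - {"offset": [0,0,0],"twist": 0}
    - {"offset": [0,0,0],"twist": 0}
    - {"offset": [0,0,0],"twist": 0}

```text
time: 3.5
tool_pos: [486.9, -88.3, 295.5]
tcp_rot: [3.139, -0.0, -2.807]
contact_force: [-0.6, 6.3, 1.8]
grip_width: 24.1
```

```bash
python3 - <<'E'
from h import *
for n,b in(("side",(180,180,430,400)),("top",(260,190,500,370))):
  im=viewer.capture(n); crop(im,f"pics/{n}1.png",*b,3)
E
```

```text
(no output)
```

View pics/side1.png

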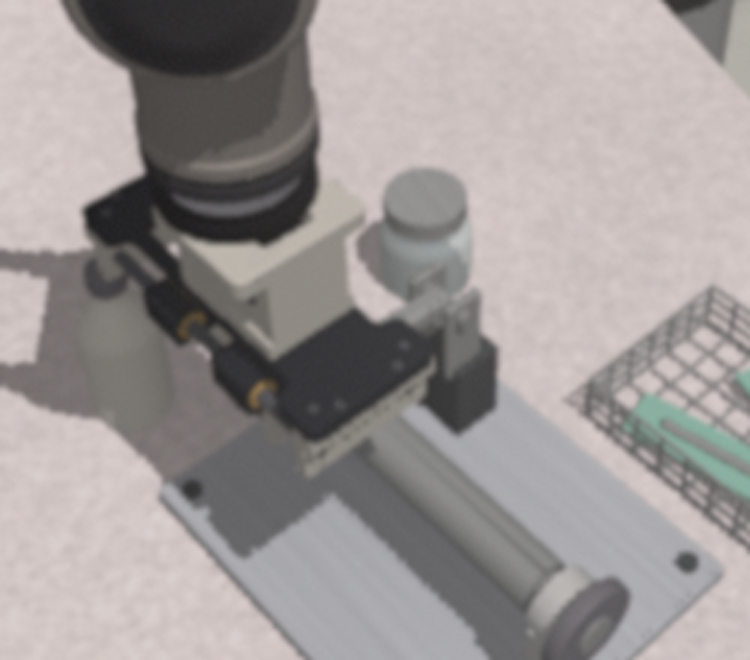

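The clamp ball is gripped at a width of 24 mm, with a small side load. Next I'll compute the swing arc.

```bash
python3 - <<'E'
import numpy as np
t=np.r_[0.045,np.linspace(.17,1.97,15)]
x=75-125*np.cos(t)+15*np.sin(t);z=115+125*np.sin(t)+15*np.cos(t)
for i in range(15):print(round(t[i+1],2),round(-(x[i+1]-x[i])/1e3,4),round(-(z[i+1]-z[i])/1e3,4))
E
```

```text
0.17 -0.0035 -0.0153
0.3 -0.0056 -0.0152
0.43 -0.0075 -0.0143
0.56 -0.0093 -0.0133
0.68 -0.0109 -0.012
0.81 -0.0123 -0.0105
0.94 -0.0136 -0.0088
1.07 -0.0146 -0.007
1.2 -0.0154 -0.005
1.33 -0.0159 -0.003
1.46 -0.0161 -0.001
1.58 -0.0161 0.0011
1.71 -0.0159 0.0032
1.84 -0.0153 0.0052
1.97 -0.0145 0.0071
```

Emit:
play_rows:
  commands:
    - {"offset": [-0.0035,0,-0.0153],"twist": 0}
    - {"offset": [-0.0056,0,-0.0152],"twist": 0}
    - {"offset": [-0.0075,0,-0.0143],"twist": 0}
    - {"offset": [-0.0093,0,-0.0133],"twist": 0}
    - {"offset": [-0.0109,0,-0.012],"twist": 0}

```text
time: 4.1
tool_pos: [521.2, -76.5, 365.1]
tcp_rot: [3.138, -0.004, -2.807]
contact_force: [-1.5, 3.9, -7.1]
grip_width: 24.4
```

Emit:
play_rows:
  commands:
    - {"offset": [-0.0123,0,-0.0105],"twist": 0}
    - {"offset": [-0.0136,0,-0.0088],"twist": 0}
    - {"offset": [-0.0146,0,-0.007],"twist": 0}
    - {"offset": [-0.0154,0,-0.005],"twist": 0}
    - {"offset": [-0.0159,0,-0.003],"twist": 0}

```text
time: 4.6
tool_pos: [589.5, -52.6, 400.4]
tcp_rot: [3.139, -0.002, -2.806]
contact_force: [-4.3, 4.4, 1.4]
grip_width: 24.0
```

Emit:
play_rows:
  commands:
    - {"offset": [-0.0161,0,-0.001],"twist": 0}
    - {"offset": [-0.0161,0,0.0011],"twist": 0}
    - {"offset": [-0.0159,0,0.0032],"twist": 0}
    - {"offset": [-0.0153,0,0.0052],"twist": 0}
    - {"offset": [-0.0145,0,0.0071],"twist": 0}

```text
time: 5.1
tool_pos: [664.0, -26.4, 385.8]
tcp_rot: [3.14, 0.003, -2.806]
contact_force: [-0.2, 5.1, 4.0]
grip_width: 24.2
```

```bash
python3 - <<'E'
from h import *
for n,b in(("side",(180,180,430,400)),("top",(260,190,500,370))):
  im=viewer.capture(n); crop(im,f"pics/{n}2.png",*b,3)
E
```

```text
(no output)
```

View pics/side2.png

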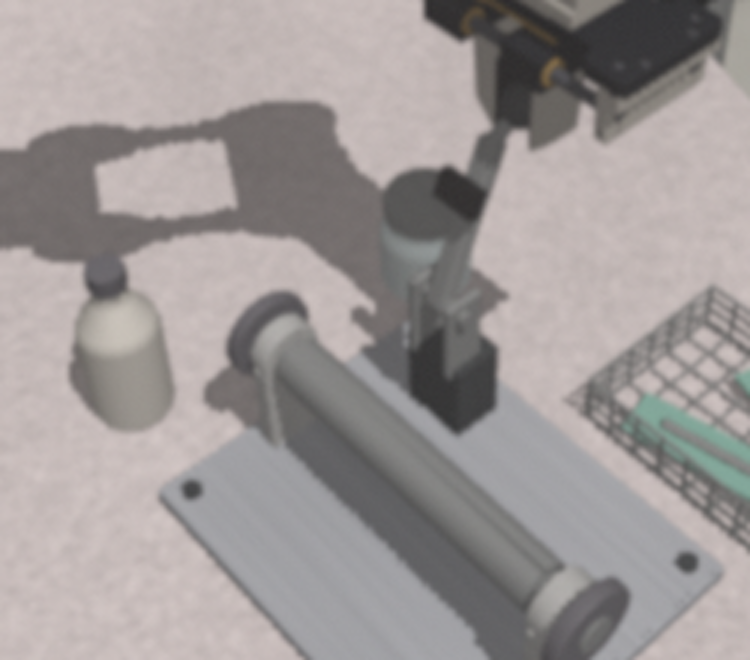

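View pics/top2.png

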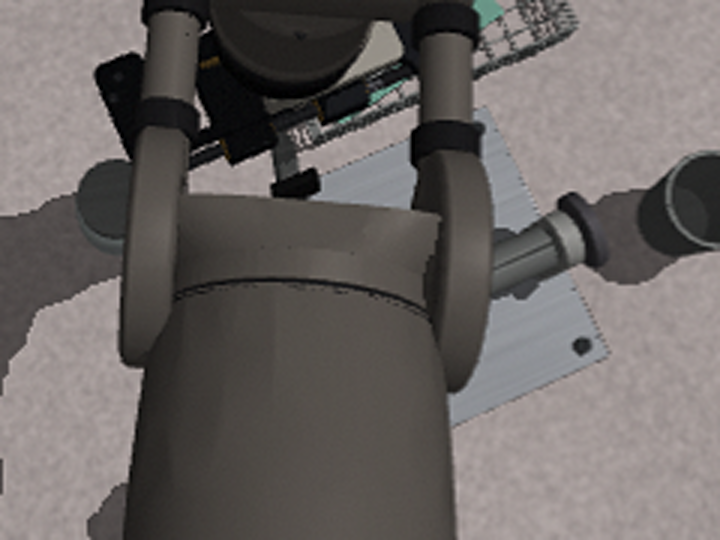

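The pictures confirm the clamp is thrown back: the arm leans back past vertical with its shoe showing. I'll release it, rise, and look.

Emit:
play_rows:
  commands:
    - {"offset": [0,0,0],"twist": 0}
    - {"offset": [0,0,0],"twist": 0}
    - {"offset": [0,0,0],"twist": 0}
    - {"offset": [0,0,0],"twist": 0}
    - {"offset": [0,0,-0.005],"twist": 0}
  jaw: 0

```text
time: 5.7
tool_pos: [663.1, -28.2, 388.8]
tcp_rot: [3.141, -0.002, -2.807]
contact_force: [-0.6, -0.2, 0.2]
grip_width: 59.6
```

Emit:
play_rows:
  commands:
    - {"offset": [0,0,-0.03],"twist": 0}
    - {"offset": [0,0,-0.03],"twist": 0}
    - {"offset": [0.02,-0.016,0],"twist": 0}
    - {"offset": [0.035,-0.028,0],"twist": 0}
    - {"offset": [0.035,-0.028,0],"twist": 0}

```text
time: 6.2
tool_pos: [601.2, -126.1, 450.0]
tcp_rot: [-3.141, 0.001, -2.805]
contact_force: [0.8, -0.4, 0.6]
grip_width: 91.5
```

```bash
python3 - <<'E'
from h import *
from plant import status
o=status.get_obs();print(o['joint_positions'],o['tool_pos'])
for n,b in(("side",(180,150,430,400)),):
  im=viewer.capture(n); crop(im,f"pics/{n}3.png",*b,2.4)
E
```

```text
[-3.31418030e-01  4.84143456e-01  1.17785607e+00 -1.23363468e-04
  1.47885256e+00 -2.23864741e+00] [ 601.18781524 -126.09614982  449.9639772 ]
```

View pics/side3.png

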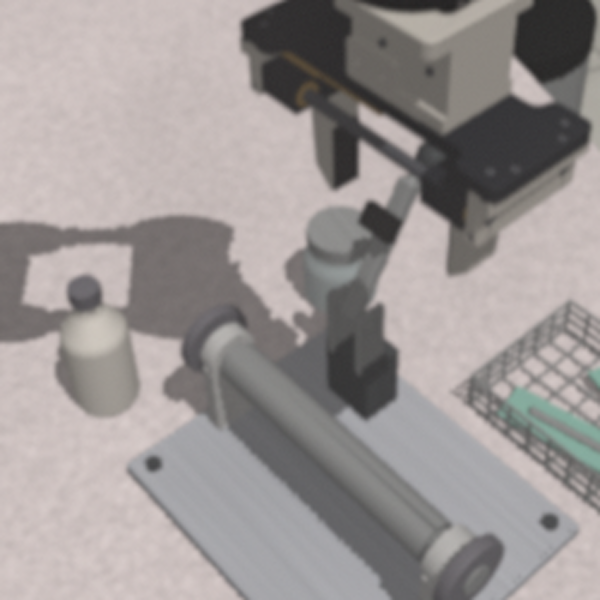

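Emit:
play_rows:
  commands:
    - {"offset": [0.0235,-0.019,0],"twist": 0}
    - {"offset": [0.0235,-0.019,0],"twist": 0}
    - {"offset": [0,0,0],"twist": 8.2}
    - {"offset": [0,0,0],"twist": 8.2}
    - {"offset": [0,0,0],"twist": 8.2}

```text
time: 6.75
tool_pos: [569.9, -177.3, 450.0]
tcp_rot: [-3.142, 0.001, 3.04]
contact_force: [0.4, 0.6, 0.6]
grip_width: 92.0
```

Emit:
play_rows:
  commands:
    - {"offset": [0,0,0],"twist": 8.2}
    - {"offset": [0,0,0],"twist": 8.2}
    - {"offset": [0,0,0],"twist": 8.2}
    - {"offset": [0,0,0],"twist": 8.2}
    - {"offset": [0,0,0],"twist": 8.2}

```text
time: 7.25
tool_pos: [570.1, -176.9, 449.9]
tcp_rot: [3.141, 0.0, 2.325]
contact_force: [0.3, -0.2, 0.5]
grip_width: 91.7
```

Emit:
play_rows:
  commands:
    - {"offset": [0,0,0.02],"twist": 8.2}
    - {"offset": [0,0,0.04],"twist": 8.2}
    - {"offset": [0,0,0.04],"twist": 8.0}
    - {"offset": [0,0,0.04],"twist": 0}
    - {"offset": [0,0,0],"twist": 0}

```text
time: 7.75
tool_pos: [568.8, -176.3, 304.6]
tcp_rot: [-3.134, -0.007, 1.906]
contact_force: [-1.0, -0.9, -0.1]
grip_width: 91.9
```

```bash
cat >> h.py <<'E'
def tcp():
    from plant import status
    o=status.get_obs(); R,s,y=stand(); p=R.T@(o['tool_pos']-s); F=R.T@o['contact_force']
    print('t',round(o['time'],2),'stand xyz',p.round(1),'tip z',(p[2]-178).round(1),'F stand',F.round(1),'M',np.round(R.T@o['moment'],2),'yawerr',round(float(o['tcp_rot'][2])-y-np.pi/2,4),'w',round(float(o['grip_width']),2))
E
python3 - <<'E'
from h import *
tcp()
E
```

```text
t 7.75 stand xyz [ -0.6 -49.1 304.6] tip z 126.6 F stand [-1.2 -0.5 -0.1] M [-0.08  0.06  0.02] yawerr -0.0004 w 91.95
```

Emit:
play_rows:
  commands:
    - {"offset": [0,0,0.033],"twist": 0}
    - {"offset": [0,0,0.033],"twist": 0}
    - {"offset": [0,0,0],"twist": 0}
    - {"offset": [0,0,0],"twist": 0}
    - {"offset": [0,0,0],"twist": 0}
  jaw: 60

```text
time: 8.25
tool_pos: [571.0, -177.3, 246.4]
tcp_rot: [3.138, 0.003, 1.906]
contact_force: [-0.9, 0.0, -0.1]
grip_width: 70.3
```

Emit:
play_rows:
  commands:
    - {"offset": [0,0,0],"twist": 0}
    - {"offset": [0,0,0],"twist": 0}
    - {"offset": [0,0,0],"twist": 0}
    - {"offset": [0,0,0],"twist": 0}
    - {"offset": [0,0,0],"twist": 0}
  jaw: 255

```text
time: 8.75
tool_pos: [570.1, -176.9, 243.6]
tcp_rot: [3.142, -0.0, 1.906]
contact_force: [1.0, -0.3, -0.6]
grip_width: 34.7
```

Emit:
play_rows:
  commands:
    - {"offset": [0,0,0],"twist": 0}
    - {"offset": [0,0,0],"twist": 0}
    - {"offset": [0,0,0],"twist": 0}

```text
time: 9.05
tool_pos: [570.1, -176.9, 243.5]
tcp_rot: [-3.141, -0.0, 1.906]
contact_force: [-0.1, 0.7, 0.6]
grip_width: 30.9
```

```bash
python3 - <<'E'
from h import *
tcp()
im=viewer.capture("side"); crop(im,"pics/side4.png",220,220,430,430,2.8)
E
```

```text
t 9.05 stand xyz [  0.5 -50.1 243.5] tip z 65.5 F stand [0.1 0.7 0.6] M [-0.02  0.17  0.02] yawerr -0.0002 w 30.88
```

View pics/side4.png

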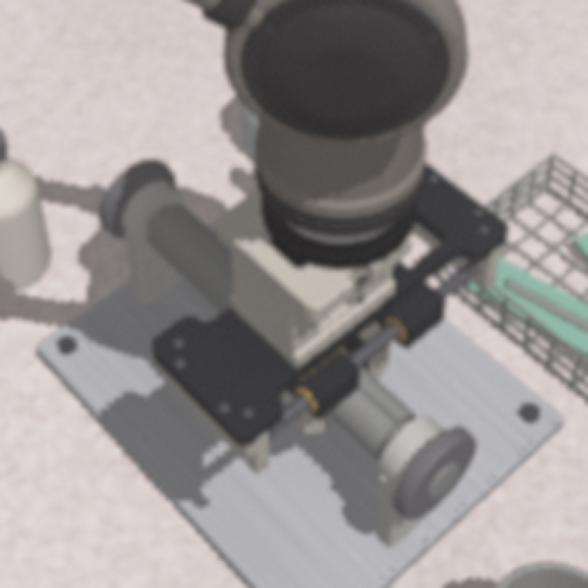

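Emit:
play_rows:
  commands:
    - {"offset": [0,0,0],"twist": 0}
    - {"offset": [0,0,0],"twist": 0}
    - {"offset": [0,0,0],"twist": 0}

```text
time: 9.4
tool_pos: [570.1, -176.9, 243.5]
tcp_rot: [-3.142, -0.0, 1.906]
contact_force: [-1.8, -0.5, 1.7]
grip_width: 30.5
```

```bash
python3 - <<'E'
from h import *
tcp()
E
```

```text
t 9.4 stand xyz [  0.5 -50.1 243.5] tip z 65.5 F stand [-1.9  0.1  1.7] M [-0.01  0.21  0.01] yawerr -0.0002 w 30.52
```

The width reads 30.5–30.9, where the 26 mm ball read 24.2. Allowing for that offset of about -1.5 mm, it is the 32 mm round, so the flat is not facing ±x. Next I'll close the fingers and feel from above.

Emit:
play_rows:
  commands:
    - {"offset": [0,0,0],"twist": 0}
    - {"offset": [0,0,-0.01],"twist": 0}
    - {"offset": [0,0,-0.025],"twist": 0}
    - {"offset": [0,0,-0.025],"twist": 0}
  jaw: 110

```text
time: 9.8
tool_pos: [570.1, -176.8, 304.4]
tcp_rot: [-3.141, -0.001, 1.906]
contact_force: [0.5, -1.5, 0.8]
grip_width: 51.6
```

Emit:
play_rows:
  commands:
    - {"offset": [0,0,0],"twist": 0}
    - {"offset": [0,0,0],"twist": 0}
    - {"offset": [0,0,0],"twist": 0}
    - {"offset": [0,0,0],"twist": 0}
    - {"offset": [0,0,0],"twist": 0}
  jaw: 255

```text
time: 10.3
tool_pos: [570.0, -176.8, 302.7]
tcp_rot: [-3.141, -0.001, 1.906]
contact_force: [0.1, 0.3, -0.6]
grip_width: 16.8
```

Emit:
play_rows:
  commands:
    - {"offset": [0,0,0],"twist": 0}
    - {"offset": [0,0,0],"twist": 0}
    - {"offset": [0,0,0],"twist": 0}
    - {"offset": [0,0,0],"twist": 0}

```text
time: 10.7
tool_pos: [570.1, -176.9, 303.5]
tcp_rot: [3.142, -0.0, 1.906]
contact_force: [0.4, 0.3, 0.2]
grip_width: 0.3
```

```bash
python3 - <<'E'
from h import *
tcp()
im=viewer.capture("side"); crop(im,"pics/side5.png",220,220,430,430,2.8)
E
```

```text
t 10.7 stand xyz [  0.5 -50.1 303.5] tip z 125.5 F stand [0.4 0.1 0.2] M [-0.04  0.08 -0.01] yawerr -0.0003 w 0.26
```

View pics/side5.png

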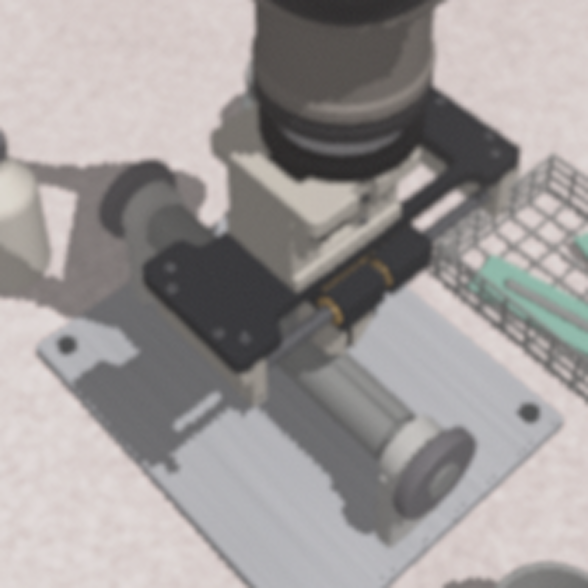

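Emit:
play_rows:
  commands:
    - {"offset": [0,0,0.011],"twist": 0}
    - {"offset": [0,0,0.011],"twist": 0}
    - {"offset": [0,0,0],"twist": 0}
    - {"offset": [0,0,0],"twist": 0}

```text
time: 11.15
tool_pos: [569.9, -176.8, 280.7]
tcp_rot: [-3.141, -0.001, 1.906]
contact_force: [0.1, 0.6, 0.2]
grip_width: 0.6
```

Emit:
play_rows:
  commands:
    - {"offset": [0,0,0.002],"twist": 0}
    - {"offset": [0,0,0.001],"twist": 0}
    - {"offset": [0,0,0.001],"twist": 0}

```text
time: 11.45
tool_pos: [570.1, -176.8, 278.9]
tcp_rot: [3.141, 0.001, 1.906]
contact_force: [-4.4, 2.4, 16.5]
grip_width: 0.3
```

```bash
python3 - <<'E'
from h import *
tcp()
E
```

```text
t 11.45 stand xyz [  0.5 -50.  278.9] tip z 100.9 F stand [-3.4  3.7 16.5] M [ 0.62  0.77 -0.03] yawerr -0.0001 w 0.31
```

Contact came at a tip height of 100.9 with 16 N, so the round (or an edge) is on top. I'll roll the spindle by rubbing it towards +x.

Emit:
play_rows:
  commands:
    - {"offset": [0,0.003,0.0003],"twist": 0}
    - {"offset": [0,0.003,0],"twist": 0}
    - {"offset": [0,0.003,0],"twist": 0}
    - {"offset": [0,0.003,0],"twist": 0}

```text
time: 11.85
tool_pos: [581.5, -172.9, 277.5]
tcp_rot: [3.141, 0.0, 1.906]
contact_force: [0.8, -0.5, 0.2]
grip_width: 0.2
```

```bash
python3 - <<'E'
from h import *
tcp()
im=viewer.capture("side"); crop(im,"pics/side6.png",280,270,380,385,6)
E
```

```text
t 11.85 stand xyz [ 12.6 -50.1 277.5] tip z 99.5 F stand [ 0.6 -0.7  0.2] M [-0.11  0.01  0.03] yawerr -0.0004 w 0.15
```

View pics/side6.png

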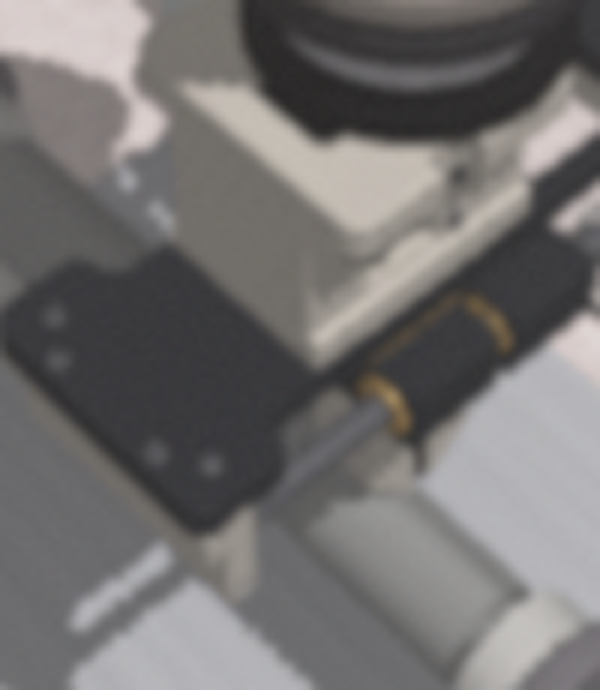

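The force vanished with the tip at 99.5 mm, so the flat has rolled under the fingers. I'll lift, centre over it, and press to settle it flush, expecting 97.5.

Emit:
play_rows:
  commands:
    - {"offset": [0,0,-0.008],"twist": 0}
    - {"offset": [0,-0.012,0],"twist": 0}
    - {"offset": [0,0,0.008],"twist": 0}
    - {"offset": [0,0,0.001],"twist": 0}
    - {"offset": [0,0,0],"twist": 0}

```text
time: 12.4
tool_pos: [570.6, -176.9, 278.9]
tcp_rot: [3.139, 0.002, 1.906]
contact_force: [-4.1, 1.7, 19.1]
grip_width: 0.3
```

```bash
python3 - <<'E'
from h import *
tcp()
E
```

```text
t 12.4 stand xyz [  0.9 -50.3 278.9] tip z 100.9 F stand [-3.3  3.  19.1] M [0.46 0.7  0.04] yawerr -0.0004 w 0.26
```

Emit:
play_rows:
  commands:
    - {"offset": [0,0,0.001],"twist": 0}
    - {"offset": [0,0,0.001],"twist": 0}
    - {"offset": [0,0,0],"twist": 0}

```text
time: 12.7
tool_pos: [571.1, -176.5, 278.7]
tcp_rot: [3.136, 0.004, 1.906]
contact_force: [-5.3, 4.0, 29.2]
grip_width: -0.0
```

```bash
python3 - <<'E'
from h import *
tcp()
E
```

```text
t 12.7 stand xyz [  1.5 -50.1 278.7] tip z 100.7 F stand [-3.7  5.5 29.2] M [ 1.04  0.68 -0.  ] yawerr -0.0002 w -0.05
```

It is 100.9 again, so the earlier force drop was only the narrow fingertips sliding off the crest. I'll lift and look at the line.

Emit:
play_rows:
  commands:
    - {"offset": [0,0,-0.03],"twist": 0}
    - {"offset": [0.04,0,-0.03],"twist": 0}
    - {"offset": [0.045,0,-0.01],"twist": 0}
    - {"offset": [0.02,0,0],"twist": 0}

```text
time: 13.1
tool_pos: [534.9, -75.2, 345.7]
tcp_rot: [3.139, 0.0, 1.907]
contact_force: [-0.7, 0.0, -0.6]
grip_width: 0.5
```

```bash
python3 - <<'E'
from h import *
tcp()
im=viewer.capture("side"); crop(im,"pics/side7.png",280,290,380,390,7)
cv2.imwrite("pics/side7f.png",im[:,:,::-1])
crop(im,"pics/side7b.png",180,120,430,400,2.1)
im=viewer.capture("top"); crop(im,"pics/top7.png",360,240,470,320,7)
E
```

```text
t 13.1 stand xyz [  0.7  57.5 345.7] tip z 167.7 F stand [-0.7  0.3 -0.6] M [-0.12  0.08 -0.05] yawerr 0.001 w 0.48
```

View pics/side7.png

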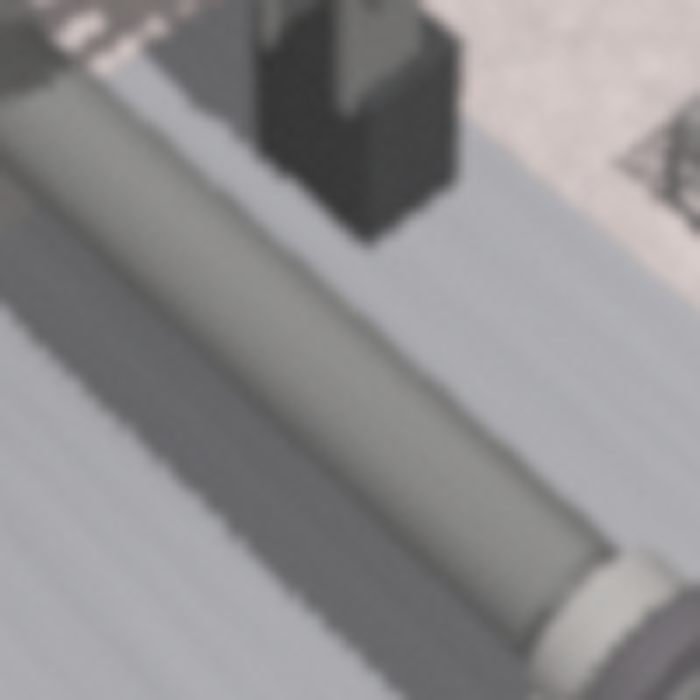

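View pics/side7b.png

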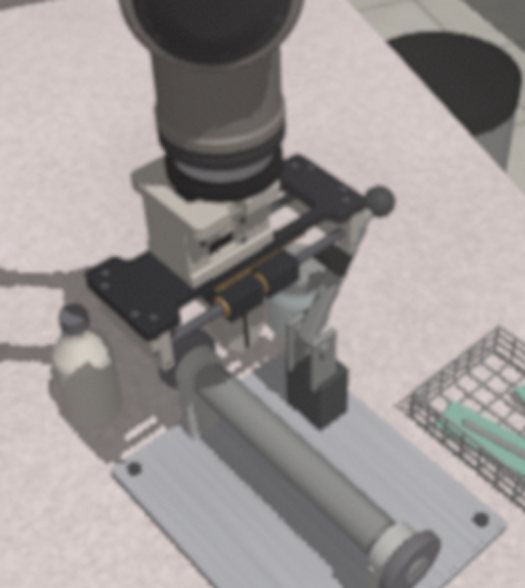

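View pics/top7.png

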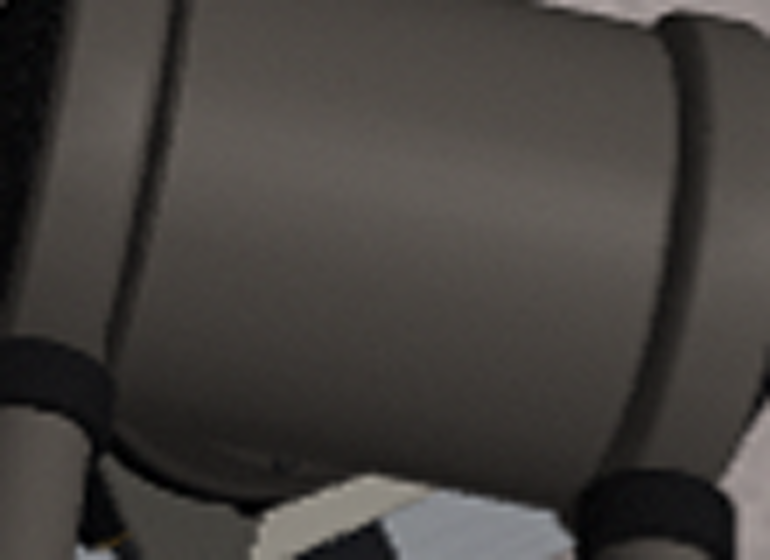

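The line has rolled out of sight over the +x side, so the spindle did turn. I'll grip again to feel whether the flat now faces +x.

Emit:
play_rows:
  commands:
    - {"offset": [-0.035,0,0],"twist": 0}
    - {"offset": [-0.035,0,0],"twist": 0}
    - {"offset": [-0.035,0,0],"twist": 0}
    - {"offset": [0,0,0],"twist": 0}
    - {"offset": [0,0,0],"twist": 0}
  jaw: 90

```text
time: 13.7
tool_pos: [570.1, -178.3, 342.6]
tcp_rot: [-3.14, -0.002, 1.904]
contact_force: [0.7, -0.2, 0.4]
grip_width: 35.8
```

Emit:
play_rows:
  commands:
    - {"offset": [0,0,0.034],"twist": 0}
    - {"offset": [0,0,0.034],"twist": 0}
    - {"offset": [0,0,0.034],"twist": 0}
    - {"offset": [0,0,0],"twist": 0}

```text
time: 14.1
tool_pos: [568.4, -175.4, 237.4]
tcp_rot: [-3.134, -0.007, 1.906]
contact_force: [-0.2, -0.1, -0.1]
grip_width: 59.5
```

Emit:
play_rows:
  commands:
    - {"offset": [0,0,0],"twist": 0}
    - {"offset": [0,0,0],"twist": 0}
    - {"offset": [0,0,0],"twist": 0}
    - {"offset": [0,0,0],"twist": 0}
    - {"offset": [0,0,0],"twist": 0}
  jaw: 255

```text
time: 14.6
tool_pos: [570.2, -177.1, 243.6]
tcp_rot: [3.14, 0.001, 1.906]
contact_force: [-2.0, -0.9, 6.4]
grip_width: 31.1
```

Emit:
play_rows:
  commands:
    - {"offset": [0,0,0],"twist": 0}
    - {"offset": [0,0,0],"twist": 0}
    - {"offset": [0,0,0],"twist": 0}

```text
time: 14.9
tool_pos: [570.2, -177.1, 243.7]
tcp_rot: [3.14, 0.001, 1.906]
contact_force: [-2.7, 0.3, 6.6]
grip_width: 31.2
```

```bash
python3 - <<'E'
from h import *
tcp()
E
```

```text
t 14.9 stand xyz [  0.5 -50.3 243.7] tip z 65.7 F stand [-2.5  1.1  6.6] M [ 0.08  0.49 -0.  ] yawerr -0.0002 w 31.16
```

The width is 31.2, still the round. The flat must therefore be on the underside, and the line isn't its edge. I'll roll it further in rubbing strokes of about 50° from x=-7 to +7, checking the height after each.

Emit:
play_rows:
  commands:
    - {"offset": [0,0,0],"twist": 0}
    - {"offset": [0,0,-0.01],"twist": 0}
    - {"offset": [0,0,-0.018],"twist": 0}
    - {"offset": [0,-0.004,-0.018],"twist": 0}
    - {"offset": [0,-0.0035,0],"twist": 0}
  jaw: 110

```text
time: 15.4
tool_pos: [563.6, -179.6, 291.1]
tcp_rot: [3.138, 0.004, 1.906]
contact_force: [0.9, 0.6, 0.1]
grip_width: 52.4
```

Emit:
play_rows:
  commands:
    - {"offset": [0,0,0],"twist": 0}
    - {"offset": [0,0,0],"twist": 0}
    - {"offset": [0,0,0],"twist": 0}
    - {"offset": [0,0,0],"twist": 0}
    - {"offset": [0,0,0],"twist": 0}
  jaw: 255

```text
time: 15.9
tool_pos: [563.1, -179.3, 287.7]
tcp_rot: [-3.141, -0.001, 1.906]
contact_force: [-0.4, 1.1, -0.1]
grip_width: 16.7
```

Emit:
play_rows:
  commands:
    - {"offset": [0,0,0],"twist": 0}
    - {"offset": [0,0,0],"twist": 0}
    - {"offset": [0,0,0],"twist": 0}
    - {"offset": [0,0,0],"twist": 0}

```text
time: 16.3
tool_pos: [563.0, -179.3, 288.2]
tcp_rot: [3.141, -0.0, 1.906]
contact_force: [-1.0, -0.4, 0.1]
grip_width: 0.6
```

```bash
python3 - <<'E'
from h import *
tcp()
E
```

```text
t 16.3 stand xyz [ -7.  -50.1 288.2] tip z 110.2 F stand [-1.1 -0.1  0.1] M [-0.09  0.06 -0.02] yawerr -0.0003 w 0.59
```

Emit:
play_rows:
  commands:
    - {"offset": [0,0,0.007],"twist": 0}
    - {"offset": [0,0,0.002],"twist": 0}
    - {"offset": [0,0,0.001],"twist": 0}
    - {"offset": [0,0,0.001],"twist": 0}

```text
time: 16.7
tool_pos: [562.9, -179.2, 278.1]
tcp_rot: [-3.142, -0.0, 1.906]
contact_force: [-4.5, 1.6, 13.6]
grip_width: 0.1
```

Emit:
play_rows:
  commands:
    - {"offset": [0,0.002,0],"twist": 0}
    - {"offset": [0,0.002,0],"twist": 0}

```text
time: 16.9
tool_pos: [565.9, -178.3, 278.7]
tcp_rot: [-3.139, -0.0, 1.906]
contact_force: [-9.1, 1.3, 16.3]
grip_width: 0.5
```

Emit:
play_rows:
  commands:
    - {"offset": [0,0.002,0],"twist": 0}
    - {"offset": [0,0.002,0],"twist": 0}

```text
time: 17.1
tool_pos: [570.2, -176.7, 279.0]
tcp_rot: [-3.141, 0.0, 1.906]
contact_force: [-6.5, -0.2, 13.9]
grip_width: 0.6
```

Emit:
play_rows:
  commands:
    - {"offset": [0,0.002,0],"twist": 0}
    - {"offset": [0,0.002,0],"twist": 0}

```text
time: 17.3
tool_pos: [574.1, -175.4, 278.9]
tcp_rot: [-3.142, 0.001, 1.906]
contact_force: [-5.4, 1.1, 12.5]
grip_width: 0.7
```

Emit:
play_rows:
  commands:
    - {"offset": [0,0.002,0],"twist": 0}

```text
time: 17.4
tool_pos: [576.0, -174.7, 278.7]
tcp_rot: [3.142, 0.001, 1.906]
contact_force: [-3.3, 0.5, 10.0]
grip_width: 0.6
```

```bash
python3 - <<'E'
from h import *
tcp()
E
```

```text
t 17.4 stand xyz [  6.8 -50.  278.7] tip z 100.7 F stand [-2.9  1.5 10. ] M [ 0.33  0.74 -0.03] yawerr -0.0001 w 0.63
```

Emit:
play_rows:
  commands:
    - {"offset": [0,0,-0.006],"twist": 0}
    - {"offset": [0,-0.0135,0],"twist": 0}
    - {"offset": [0,0,0.004],"twist": 0}
    - {"offset": [0,0,0.002],"twist": 0}
    - {"offset": [0,0,0],"twist": 0}

```text
time: 17.9
tool_pos: [563.4, -179.3, 278.3]
tcp_rot: [-3.141, 0.0, 1.906]
contact_force: [-5.4, -0.1, 11.4]
grip_width: 0.8
```

Emit:
play_rows:
  commands:
    - {"offset": [0,0.002,0],"twist": 0}
    - {"offset": [0,0.002,0],"twist": 0}

```text
time: 18.1
tool_pos: [567.0, -178.1, 278.8]
tcp_rot: [-3.14, 0.0, 1.906]
contact_force: [-7.6, -0.3, 16.8]
grip_width: 0.1
```

Emit:
play_rows:
  commands:
    - {"offset": [0,0.002,0],"twist": 0}
    - {"offset": [0,0.002,0],"twist": 0}

```text
time: 18.3
tool_pos: [571.2, -176.5, 278.9]
tcp_rot: [3.141, 0.001, 1.906]
contact_force: [-5.3, 0.3, 15.0]
grip_width: 0.7
```

Emit:
play_rows:
  commands:
    - {"offset": [0,0.002,0],"twist": 0}
    - {"offset": [0,0.002,0],"twist": 0}

```text
time: 18.5
tool_pos: [575.1, -175.2, 278.7]
tcp_rot: [3.141, 0.001, 1.906]
contact_force: [-4.4, 1.3, 11.6]
grip_width: 0.2
```

Emit:
play_rows:
  commands:
    - {"offset": [0,0.0015,0],"twist": 0}

```text
time: 18.6
tool_pos: [576.7, -174.7, 278.5]
tcp_rot: [3.141, 0.001, 1.906]
contact_force: [-2.1, 0.9, 9.7]
grip_width: 0.4
```

Emit:
play_rows:
  commands:
    - {"offset": [0,0,-0.006],"twist": 0}
    - {"offset": [0,-0.0135,0],"twist": 0}
    - {"offset": [0,0,0.004],"twist": 0}
    - {"offset": [0,0,0.002],"twist": 0}
    - {"offset": [0,0,0],"twist": 0}

```text
time: 19.1
tool_pos: [563.5, -179.2, 278.3]
tcp_rot: [-3.141, 0.0, 1.906]
contact_force: [-6.9, 0.5, 12.7]
grip_width: 0.7
```

Emit:
play_rows:
  commands:
    - {"offset": [0,0.002,0],"twist": 0}
    - {"offset": [0,0.002,0],"twist": 0}

```text
time: 19.3
tool_pos: [567.1, -178.0, 278.8]
tcp_rot: [-3.141, 0.0, 1.906]
contact_force: [-7.1, 1.2, 17.3]
grip_width: 0.1
```

Emit:
play_rows:
  commands:
    - {"offset": [0,0.002,0],"twist": 0}
    - {"offset": [0,0.002,0],"twist": 0}

```text
time: 19.5
tool_pos: [571.4, -176.5, 278.9]
tcp_rot: [3.141, 0.001, 1.906]
contact_force: [-6.3, 0.6, 15.6]
grip_width: 0.6
```

Emit:
play_rows:
  commands:
    - {"offset": [0,0.002,0],"twist": 0}
    - {"offset": [0,0.002,0],"twist": 0}

```text
time: 19.7
tool_pos: [575.3, -175.1, 278.8]
tcp_rot: [3.141, 0.001, 1.906]
contact_force: [-4.2, 0.3, 11.1]
grip_width: 0.4
```

```bash
python3 - <<'E'
from h import *
tcp()
im=viewer.capture("side"); crop(im,"pics/side8.png",250,270,380,395,6)
E
```

```text
t 19.7 stand xyz [  6.  -50.1 278.8] tip z 100.8 F stand [-3.9  1.7 11.1] M [ 0.35  0.74 -0.02] yawerr -0.0003 w 0.36
```

View pics/side8.png

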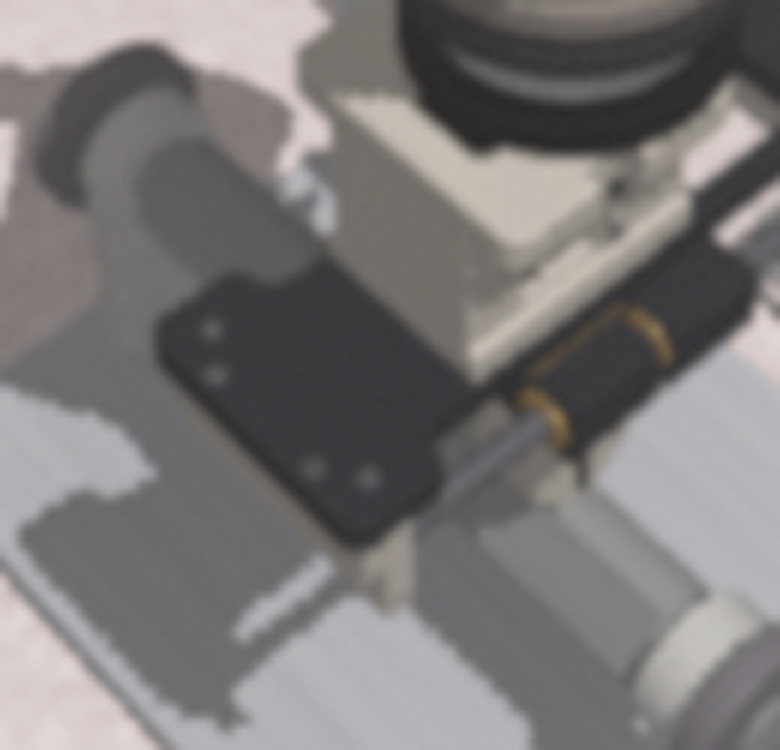

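The new view shows the bar's lower-right end with a flat face on the -x side and its edge near the crest. The flat is coming up, and one more stroke of about 40° is needed.

Emit:
play_rows:
  commands:
    - {"offset": [0,0,-0.006],"twist": 0}
    - {"offset": [0,-0.0125,0],"twist": 0}
    - {"offset": [0,0,0.004],"twist": 0}
    - {"offset": [0,0,0.002],"twist": 0}
    - {"offset": [0,0,0],"twist": 0}

```text
time: 20.25
tool_pos: [563.1, -179.4, 278.1]
tcp_rot: [-3.141, 0.0, 1.906]
contact_force: [-6.0, -0.1, 11.7]
grip_width: 0.6
```

Emit:
play_rows:
  commands:
    - {"offset": [0,0.002,0],"twist": 0}
    - {"offset": [0,0.002,0],"twist": 0}

```text
time: 20.45
tool_pos: [566.7, -178.2, 278.5]
tcp_rot: [-3.14, 0.0, 1.906]
contact_force: [-8.2, 1.8, 15.2]
grip_width: 0.4
```

Emit:
play_rows:
  commands:
    - {"offset": [0,0.002,0],"twist": 0}
    - {"offset": [0,0.002,0],"twist": 0}

```text
time: 20.65
tool_pos: [571.0, -176.6, 278.2]
tcp_rot: [3.141, 0.0, 1.906]
contact_force: [-3.5, 0.6, 8.7]
grip_width: 0.0
```

```bash
python3 - <<'E'
from h import *
tcp()
im=viewer.capture("side"); crop(im,"pics/side9.png",250,270,380,395,6)
E
```

```text
t 20.65 stand xyz [  1.4 -50.1 278.2] tip z 100.2 F stand [-3.1  1.7  8.7] M [ 0.18  0.55 -0.  ] yawerr -0.0004 w 0.05
```

View pics/side9.png

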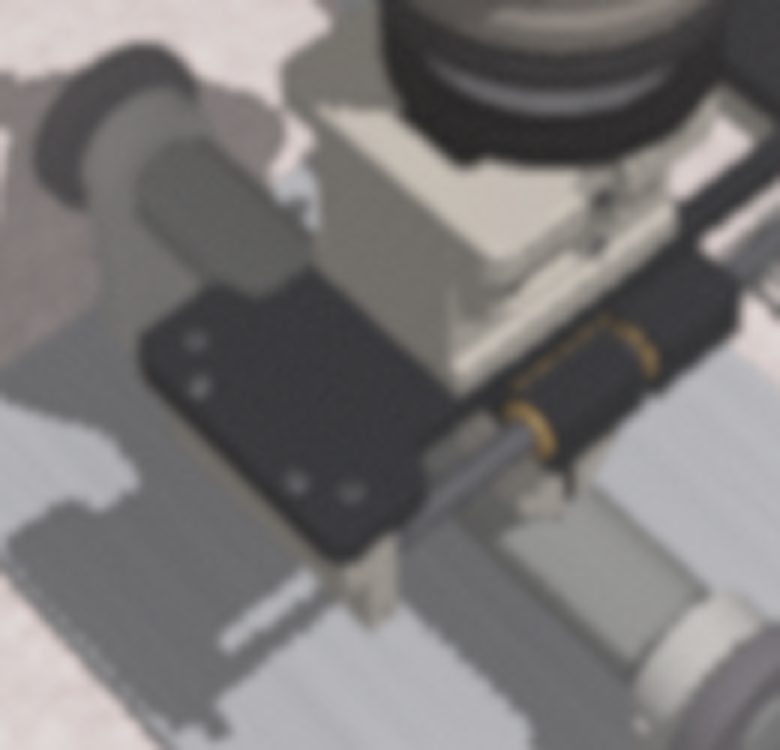

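The height fell to 100.2 with less force, so the flat's edge has passed the crest. I'll press down to settle it flush.

Emit:
play_rows:
  commands:
    - {"offset": [0,0.001,0.0005],"twist": 0}
    - {"offset": [0,0,0.001],"twist": 0}
    - {"offset": [0,0,0.0005],"twist": 0}

```text
time: 21.0
tool_pos: [572.9, -175.7, 277.0]
tcp_rot: [3.137, 0.001, 1.905]
contact_force: [0.3, 4.0, 14.6]
grip_width: 0.6
```

Emit:
play_rows:
  commands:
    - {"offset": [0,0,0.0005],"twist": 0}
    - {"offset": [0,0,0.0005],"twist": 0}
    - {"offset": [0,0,0.0],"twist": 0}

```text
time: 21.3
tool_pos: [573.4, -175.5, 276.6]
tcp_rot: [3.135, 0.002, 1.906]
contact_force: [2.2, 5.6, 14.1]
grip_width: 0.6
```

```bash
python3 - <<'E'
from h import *
tcp()
E
```

```text
t 21.3 stand xyz [  4.  -49.9 276.6] tip z 98.6 F stand [ 4.   4.6 14.1] M [ 0.67 -0.66  0.02] yawerr -0.0003 w 0.59
```

Emit:
play_rows:
  commands:
    - {"offset": [0,0.0015,0.0005],"twist": 0}
    - {"offset": [0,0.0015,0.0005],"twist": 0}
    - {"offset": [0,0,0],"twist": 0}

```text
time: 21.6
tool_pos: [576.0, -174.7, 275.3]
tcp_rot: [3.137, 0.002, 1.906]
contact_force: [1.3, 4.8, 13.9]
grip_width: 0.6
```

```bash
python3 - <<'E'
from h import *
tcp()
E
```

```text
t 21.6 stand xyz [  6.8 -50.  275.3] tip z 97.3 F stand [ 2.8  4.1 13.9] M [ 0.61 -0.27 -0.02] yawerr -0.0002 w 0.64
```

The tip is at 97.3, which is flush height. I'll lift, centre at x=0 and press again to confirm.

Emit:
play_rows:
  commands:
    - {"offset": [0,0,-0.006],"twist": 0}
    - {"offset": [0,-0.0065,0],"twist": 0}
    - {"offset": [0,0,0.004],"twist": 0}
    - {"offset": [0,0,0.001],"twist": 0}
    - {"offset": [0,0,0.001],"twist": 0}

```text
time: 22.1
tool_pos: [567.7, -177.7, 275.6]
tcp_rot: [-3.141, 0.001, 1.905]
contact_force: [-11.0, 3.4, 30.1]
grip_width: 0.5
```

Emit:
play_rows:
  commands:
    - {"offset": [0,0,0.0005],"twist": 0}
    - {"offset": [0,0,0.0],"twist": 0}

```text
time: 22.3
tool_pos: [567.7, -177.7, 275.6]
tcp_rot: [3.141, 0.001, 1.905]
contact_force: [-10.3, 3.8, 26.8]
grip_width: 0.5
```

```bash
python3 - <<'E'
from h import *
tcp()
E
```

```text
t 22.3 stand xyz [ -2.1 -50.1 275.6] tip z 97.6 F stand [-8.5  7.  26.8] M [ 0.93  1.57 -0.01] yawerr -0.0005 w 0.45
```

Emit:
play_rows:
  commands:
    - {"offset": [0,-0.002,-0.001],"twist": 0}
    - {"offset": [0,0,-0.001],"twist": 0}

```text
time: 22.5
tool_pos: [566.5, -178.1, 275.7]
tcp_rot: [3.139, 0.001, 1.905]
contact_force: [1.3, 1.5, 4.5]
grip_width: 0.3
```

```bash
python3 - <<'E'
from h import *
tcp()
E
```

```text
t 22.5 stand xyz [ -3.3 -50.1 275.7] tip z 97.7 F stand [1.8 1.  4.5] M [ 0.08 -0.3  -0.02] yawerr -0.0009 w 0.33
```

Emit:
play_rows:
  commands:
    - {"offset": [0,0,-0.02],"twist": 0}
    - {"offset": [0,0,-0.04],"twist": 0}
    - {"offset": [-0.03,-0.02,-0.04],"twist": 0}
    - {"offset": [-0.03,-0.04,0],"twist": 0}
    - {"offset": [-0.03,-0.04,0],"twist": 0}

```text
time: 23.0
tool_pos: [501.5, -294.5, 372.2]
tcp_rot: [3.141, 0.001, 1.907]
contact_force: [-0.2, -1.1, -0.9]
grip_width: 0.1
```

Emit:
play_rows:
  commands:
    - {"offset": [0,-0.04,0],"twist": 0}
    - {"offset": [0,-0.04,0],"twist": 0}
    - {"offset": [0,0,0],"twist": 0}

```text
time: 23.3
tool_pos: [423.0, -321.4, 370.8]
tcp_rot: [-3.139, -0.003, 1.901]
contact_force: [0.7, -0.1, 0.2]
grip_width: 0.3
```

```bash
python3 - <<'E'
from h import *
tcp()
im=viewer.capture("side"); crop(im,"pics/side10.png",200,230,400,430,3.5)
cv2.imwrite("pics/side10f.png",im[:,:,::-1])
im=viewer.capture("top"); cv2.imwrite("pics/top10f.png",im[:,:,::-1]); crop(im,"pics/top10.png",280,200,480,350,4)
E
```

```text
t 23.3 stand xyz [-186.  -138.2  370.8] tip z 192.8 F stand [ 0.7 -0.3  0.2] M [-0.04 -0.    0.  ] yawerr -0.0047 w 0.35
```

View pics/side10.png

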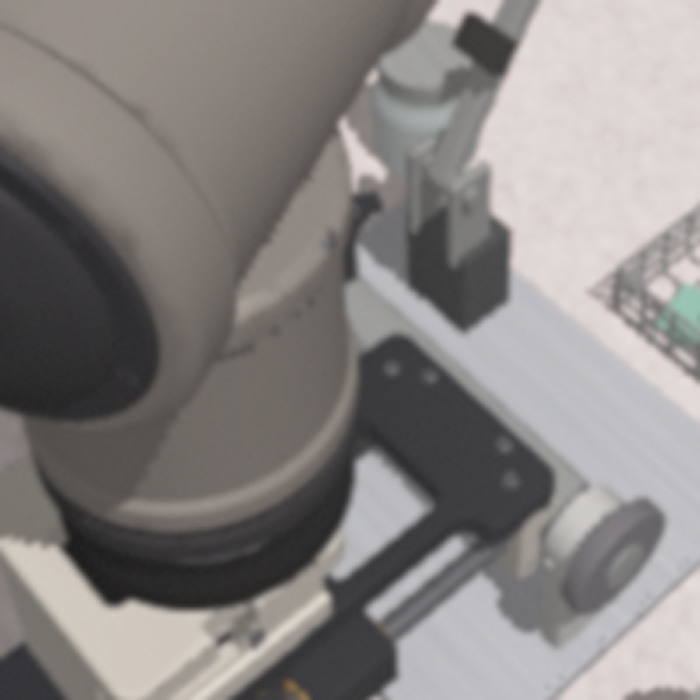

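View pics/top10.png

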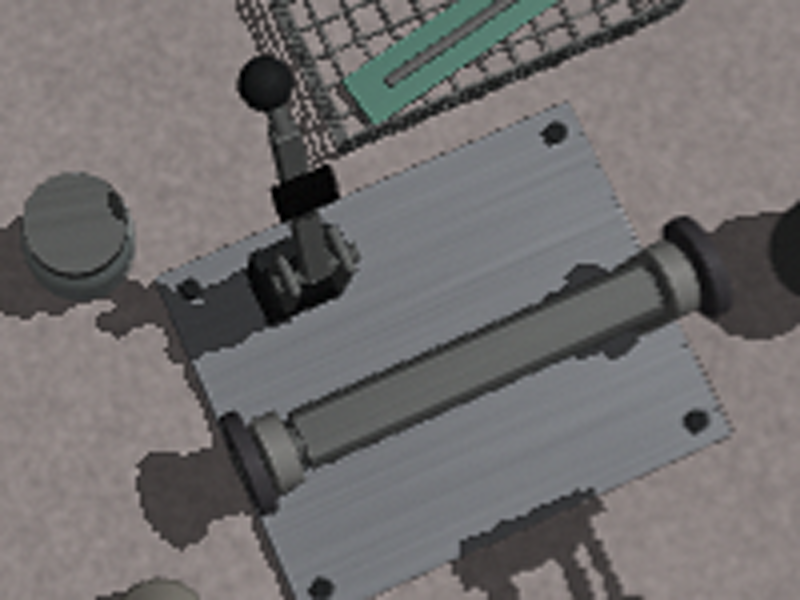

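The top view now shows the flat as an even light strip with dark round on both sides, so it faces up. I'll measure its two edges across the bar.

```bash
python3 - <<'E'
from h import *
R,o,_=stand()
im=cv2.imread("pics/top10f.png").astype(np.float32).mean(2)
xs=np.arange(-20,20.1,.5)
for z in (97.5,):
  prof=[]
  for x in xs:
    q=proj("top",[R@np.array([x,y,z])+o for y in np.arange(-90,90,1.)]).astype(np.float32)
    prof.append(cv2.remap(im,q[:,:1].copy(),q[:,1:].copy(),cv2.INTER_LINEAR).mean())
  prof=np.array(prof); print([(x,round(float(p))) for x,p in zip(xs,prof)])
  g=np.gradient(prof,xs); print('rise',xs[10+g[10:40].argmax()],'fall',xs[40+g[40:70].argmin()])
# ball -> clamp angle
b=plane("top",(280+266/4-.4,200+83/4-.4),215);print(R.T@(b-o))
E
```

```text
[(np.float64(-20.0), 111), (np.float64(-19.5), 109), (np.float64(-19.0), 107), (np.float64(-18.5), 106), (np.float64(-18.0), 105), (np.float64(-17.5), 103), (np.float64(-17.0), 100), (np.float64(-16.5), 94), (np.float64(-16.0), 85), (np.float64(-15.5), 74), (np.float64(-15.0), 64), (np.float64(-14.5), 57), (np.float64(-14.0), 54), (np.float64(-13.5), 54), (np.float64(-13.0), 55), (np.float64(-12.5), 57), (np.float64(-12.0), 60), (np.float64(-11.5), 63), (np.float64(-11.0), 69), (np.float64(-10.5), 75), (np.float64(-10.0), 83), (np.float64(-9.5), 90), (np.float64(-9.0), 95), (np.float64(-8.5), 99), (np.float64(-8.0), 100), (np.float64(-7.5), 100), (np.float64(-7.0), 100), (np.float64(-6.5), 100), (np.float64(-6.0), 100), (np.float64(-5.5), 100), (np.float64(-5.0), 100), (np.float64(-4.5), 100), (np.float64(-4.0), 99), (np.float64(-3.5), 99), (np.float64(-3.0), 99), (np.float64(-2.5), 99), (np.float64(-2.0), 99), (np.float64(-1.5), 100), (np.float64(-1.0), 100), (np.float64(-0.5), 101), (np.float64(0.0), 101), (np.float64(0.5), 101), (np.float64(1.0), 100), (np.float64(1.5), 100), (np.
[... 238 characters left out ...]
t64(7.0), 98), (np.float64(7.5), 98), (np.float64(8.0), 98), (np.float64(8.5), 98), (np.float64(9.0), 98), (np.float64(9.5), 99), (np.float64(10.0), 98), (np.float64(10.5), 96), (np.float64(11.0), 92), (np.float64(11.5), 85), (np.float64(12.0), 76), (np.float64(12.5), 68), (np.float64(13.0), 61), (np.float64(13.5), 55), (np.float64(14.0), 51), (np.float64(14.5), 49), (np.float64(15.0), 50), (np.float64(15.5), 55), (np.float64(16.0), 63), (np.float64(16.5), 75), (np.float64(17.0), 87), (np.float64(17.5), 97), (np.float64(18.0), 105), (np.float64(18.5), 110), (np.float64(19.0), 112), (np.float64(19.5), 114), (np.float64(20.0), 116)]
rise -10.0 fall 12.0
[152.09071289  58.75679656 215.        ]
```

The edges lie at about -10 and +12, so the tilt is about 0.05 rad, which the shoe can square up. The clamp rests at its stop with the ball at x=152. I'll go back and grip the ball.

Emit:
play_rows:
  commands:
    - {"offset": [0,0,-0.014],"twist": -8.2}
    - {"offset": [0,0,-0.014],"twist": -8.2}
    - {"offset": [0,0,-0.014],"twist": -8.2}
    - {"offset": [0,0,-0.014],"twist": -8.2}
    - {"offset": [0,0,-0.014],"twist": -8.2}
  jaw: 100

```text
time: 23.9
tool_pos: [427.8, -319.3, 441.8]
tcp_rot: [3.141, -0.0, 2.629]
contact_force: [0.2, -1.0, -0.1]
grip_width: 35.7
```

Emit:
play_rows:
  commands:
    - {"offset": [0,0,0],"twist": -8.2}
    - {"offset": [0,0,0],"twist": -8.2}
    - {"offset": [0,0,0],"twist": -8.2}
    - {"offset": [0,0,0],"twist": -8.2}
    - {"offset": [0,0,0],"twist": -8.2}

```text
time: 24.4
tool_pos: [427.8, -319.3, 441.2]
tcp_rot: [3.141, 0.0, -2.939]
contact_force: [0.1, 0.4, -0.5]
grip_width: 55.8
```

Emit:
play_rows:
  commands:
    - {"offset": [0,0,0],"twist": -8.0}
    - {"offset": [0,0,0],"twist": 0}

```text
time: 24.6
tool_pos: [427.7, -319.3, 441.3]
tcp_rot: [3.141, 0.0, -2.804]
contact_force: [0.1, -0.7, -0.1]
grip_width: 55.9
```

```bash
python3 - <<'E'
from h import *
tcp()
E
```

```text
t 24.6 stand xyz [-180.9 -137.8  441.3] tip z 263.3 F stand [-0.1 -0.7 -0.1] M [0.08 0.01 0.  ] yawerr -4.7099 w 55.88
```

Emit:
play_rows:
  commands:
    - {"offset": [-0.037,0.022,0],"twist": 0}
    - {"offset": [-0.037,0.022,0],"twist": 0}
    - {"offset": [-0.037,0.022,0],"twist": 0}
    - {"offset": [-0.037,0.022,0],"twist": 0}
    - {"offset": [-0.037,0.022,0],"twist": 0}

```text
time: 25.1
tool_pos: [566.6, -153.0, 441.5]
tcp_rot: [3.141, 0.0, -2.81]
contact_force: [0.8, -0.3, -0.9]
grip_width: 55.6
```

Emit:
play_rows:
  commands:
    - {"offset": [-0.037,0.022,0],"twist": 0}
    - {"offset": [-0.037,0.022,0],"twist": 0}
    - {"offset": [-0.037,0.022,0],"twist": 0}
    - {"offset": [-0.037,0.022,0],"twist": 0}
    - {"offset": [0,0,0],"twist": 0}

```text
time: 25.6
tool_pos: [678.5, -17.9, 439.8]
tcp_rot: [3.139, 0.0, -2.805]
contact_force: [-0.4, 0.2, -0.9]
grip_width: 55.7
```

```bash
python3 - <<'E'
from h import *
tcp()
im=viewer.capture("side"); crop(im,"pics/side11.png",200,130,440,380,2.4)
E
```

```text
t 25.6 stand xyz [155.1  64.4 439.8] tip z 261.8 F stand [-0.3  0.3 -0.9] M [ 0.06  0.07 -0.02] yawerr -4.7105 w 55.7
```

View pics/side11.png

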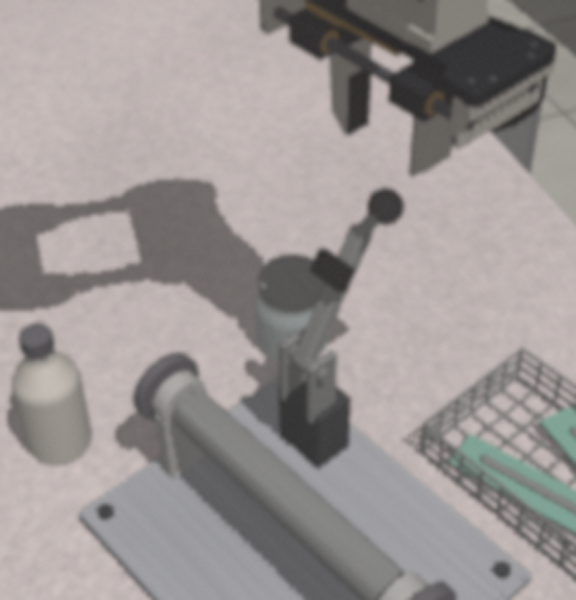

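Emit:
play_rows:
  commands:
    - {"offset": [0,0,0.015],"twist": 0}
    - {"offset": [0,0,0],"twist": 0}
    - {"offset": [0,0,0],"twist": 0}

```text
time: 25.95
tool_pos: [675.8, -23.9, 426.8]
tcp_rot: [3.141, -0.001, -2.809]
contact_force: [0.8, -0.2, 0.9]
grip_width: 55.7
```

```bash
python3 - <<'E'
from h import *
tcp()
E
```

```text
t 25.95 stand xyz [150.6  59.6 426.8] tip z 248.8 F stand [ 0.7 -0.5  0.9] M [ 0.08 -0.05 -0.01] yawerr -4.7148 w 55.73
```

Emit:
play_rows:
  commands:
    - {"offset": [0,0.001,0.026],"twist": 0}
    - {"offset": [0,0,0.026],"twist": 0}
    - {"offset": [0,0,0],"twist": 0}
    - {"offset": [0,0,0],"twist": 0}
    - {"offset": [0,0,0],"twist": 0}

```text
time: 26.45
tool_pos: [675.9, -22.8, 377.1]
tcp_rot: [-3.14, 0.003, -2.807]
contact_force: [-0.7, 0.4, 0.5]
grip_width: 56.0
```

Emit:
play_rows:
  commands:
    - {"offset": [0,0,0],"twist": 0}
    - {"offset": [0,0,0],"twist": 0}
    - {"offset": [0,0,0],"twist": 0}
    - {"offset": [0,0,0],"twist": 0}
    - {"offset": [0,0,0],"twist": 0}
  jaw: 255

```text
time: 26.95
tool_pos: [675.6, -22.2, 375.0]
tcp_rot: [3.141, 0.0, -2.807]
contact_force: [-1.5, 1.4, 0.7]
grip_width: 24.2
```

Emit:
play_rows:
  commands:
    - {"offset": [0,0,0],"twist": 0}
    - {"offset": [0,0,0],"twist": 0}

```text
time: 27.15
tool_pos: [675.6, -22.2, 375.0]
tcp_rot: [3.141, 0.0, -2.806]
contact_force: [-0.1, 2.6, 1.9]
grip_width: 24.2
```

```bash
python3 - <<'E'
from h import *
tcp()
im=viewer.capture("side"); crop(im,"pics/side12.png",200,130,440,380,2.4)
t=np.r_[2.1,np.linspace(1.95,0,17)]
x=75-125*np.cos(t)+15*np.sin(t);z=115+125*np.sin(t)+15*np.cos(t)
for i in range(17):print(round(t[i+1],2),round(-(x[i+1]-x[i])/1e3,4),round(-(z[i+1]-z[i])/1e3,4))
E
```

```text
t 27.15 stand xyz [151.   61.3 375. ] tip z 197.0 F stand [0.8 2.5 1.9] M [0.38 0.07 0.03] yawerr -4.7124 w 24.21
1.95 0.0158 -0.0102
1.83 0.0139 -0.0065
1.71 0.0146 -0.0048
1.58 0.015 -0.003
1.46 0.0153 -0.0011
1.34 0.0153 0.0008
1.22 0.0151 0.0026
1.1 0.0147 0.0044
0.98 0.014 0.0062
0.85 0.0132 0.0078
0.73 0.0121 0.0094
0.61 0.0109 0.0108
0.49 0.0095 0.012
0.37 0.008 0.0131
0.24 0.0063 0.014
0.12 0.0046 0.0146
0.0 0.0028 0.0151
```

View pics/side12.png

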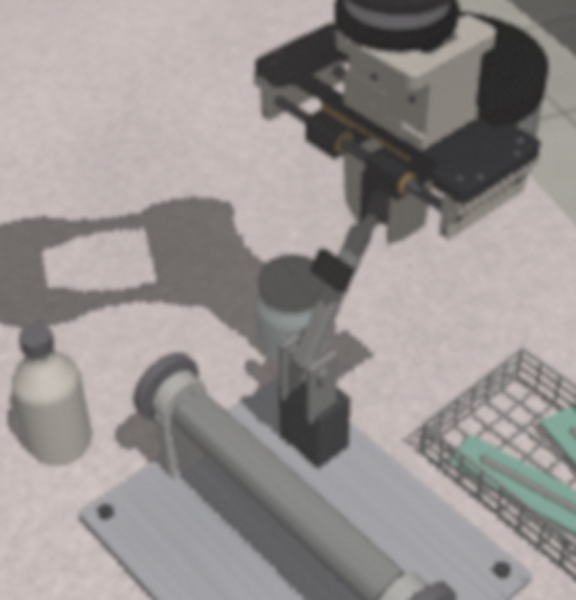

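The ball is gripped, so I'll swing the clamp back over.

Emit:
play_rows:
  commands:
    - {"offset": [0.0158,0,-0.0102],"twist": 0}
    - {"offset": [0.0139,0,-0.0065],"twist": 0}
    - {"offset": [0.0146,0,-0.0048],"twist": 0}
    - {"offset": [0.015,0,-0.003],"twist": 0}
    - {"offset": [0.0153,0,-0.0011],"twist": 0}

```text
time: 27.7
tool_pos: [605.0, -46.7, 400.8]
tcp_rot: [3.141, 0.002, -2.806]
contact_force: [1.2, 3.1, -2.4]
grip_width: 24.1
```

Emit:
play_rows:
  commands:
    - {"offset": [0.0153,0,0.0008],"twist": 0}
    - {"offset": [0.0151,0,0.0026],"twist": 0}
    - {"offset": [0.0147,0,0.0044],"twist": 0}
    - {"offset": [0.014,0,0.0062],"twist": 0}
    - {"offset": [0.0132,0,0.0078],"twist": 0}

```text
time: 28.2
tool_pos: [536.1, -70.6, 379.4]
tcp_rot: [-3.142, 0.001, -2.807]
contact_force: [-1.1, 2.4, 0.6]
grip_width: 24.6
```

Emit:
play_rows:
  commands:
    - {"offset": [0.0121,0,0.0094],"twist": 0}
    - {"offset": [0.0109,0,0.0108],"twist": 0}
    - {"offset": [0.0095,0,0.012],"twist": 0}
    - {"offset": [0.008,0,0.0131],"twist": 0}
    - {"offset": [0.0063,0,0.014],"twist": 0}

```text
time: 28.7
tool_pos: [491.7, -86.2, 318.8]
tcp_rot: [3.141, -0.001, -2.807]
contact_force: [-0.8, 2.0, -1.1]
grip_width: 24.1
```

```bash
python3 - <<'E'
from h import *
tcp()
E
```

```text
t 28.7 stand xyz [-43.7  61.3 318.8] tip z 140.8 F stand [-0.1  2.2 -1.1] M [ 0.4  -0.11  0.02] yawerr -4.7127 w 24.07
```

Emit:
play_rows:
  commands:
    - {"offset": [0.0025,0,0.0075],"twist": 0}
    - {"offset": [0.002,0,0.0075],"twist": 0}
    - {"offset": [0.0015,0,0.007],"twist": 0}
    - {"offset": [0.001,0,0.005],"twist": 0}
    - {"offset": [0,0,0.002],"twist": 0}

```text
time: 29.2
tool_pos: [485.5, -88.4, 289.6]
tcp_rot: [3.14, -0.003, -2.807]
contact_force: [-7.0, -0.4, -1.3]
grip_width: 24.1
```

```bash
python3 - <<'E'
from h import *
tcp()
E
```

```text
t 29.2 stand xyz [-50.3  61.2 289.6] tip z 111.6 F stand [-6.7  1.9 -1.3] M [ 0.34  1.04 -0.06] yawerr -4.7125 w 24.09
```

Emit:
play_rows:
  commands:
    - {"offset": [0.0007,0,0.001],"twist": 0}
    - {"offset": [0,0,0.001],"twist": 0}
    - {"offset": [0,0,0],"twist": 0}

```text
time: 29.5
tool_pos: [485.2, -88.5, 288.8]
tcp_rot: [3.141, -0.001, -2.806]
contact_force: [-7.2, 0.8, 4.2]
grip_width: 24.7
```

```bash
python3 - <<'E'
from h import *
tcp()
E
```

```text
t 29.5 stand xyz [-50.7  61.3 288.8] tip z 110.8 F stand [-6.5  3.1  4.2] M [0.66 0.91 0.  ] yawerr -4.7124 w 24.69
```

Emit:
play_rows:
  commands:
    - {"offset": [0,0,0.001],"twist": 0}
    - {"offset": [0,0,0.001],"twist": 0}
    - {"offset": [0,0,0],"twist": 0}

```text
time: 29.8
tool_pos: [485.2, -88.4, 288.2]
tcp_rot: [-3.141, 0.0, -2.806]
contact_force: [-11.2, 2.9, 17.6]
grip_width: 24.0
```

```bash
python3 - <<'E'
from h import *
tcp()
E
```

```text
t 29.8 stand xyz [-50.6  61.4 288.2] tip z 110.2 F stand [-9.6  6.5 17.6] M [1.12 1.38 0.03] yawerr -4.7122 w 23.96
```

The clamp is seated with 18 N on the ball. I'll release, rise straight up and check.

Emit:
play_rows:
  commands:
    - {"offset": [0,0,-0.003],"twist": 0}
    - {"offset": [0,0,0],"twist": 0}
    - {"offset": [0,0,0],"twist": 0}
    - {"offset": [0,0,0],"twist": 0}
    - {"offset": [0,0,0],"twist": 0}
  jaw: 0

```text
time: 30.3
tool_pos: [485.6, -88.7, 289.2]
tcp_rot: [-3.142, 0.0, -2.807]
contact_force: [-0.1, 0.6, -0.5]
grip_width: 59.6
```

Emit:
play_rows:
  commands:
    - {"offset": [0,0,0],"twist": 0}
    - {"offset": [0,0,0],"twist": 0}
    - {"offset": [0,0,-0.02],"twist": 0}
    - {"offset": [0,0,-0.045],"twist": 0}
    - {"offset": [0,0,-0.045],"twist": 0}

```text
time: 30.8
tool_pos: [485.2, -88.6, 400.1]
tcp_rot: [3.14, -0.002, -2.807]
contact_force: [1.8, 0.1, -0.4]
grip_width: 91.5
```

Emit:
play_rows:
  commands:
    - {"offset": [0.04,0,-0.01],"twist": 0}
    - {"offset": [0.04,0.02,0],"twist": 0}
    - {"offset": [0.02,0.04,0],"twist": 0}
    - {"offset": [0,0.045,0],"twist": 0}
    - {"offset": [0,0.045,0],"twist": 0}

```text
time: 31.3
tool_pos: [340.4, 20.9, 409.6]
tcp_rot: [-3.141, 0.001, -2.809]
contact_force: [1.5, 0.6, 0.4]
grip_width: 92.0
```

```bash
python3 - <<'E'
from h import *
tcp()
im=viewer.capture("side"); crop(im,"pics/side13.png",200,230,450,450,3)
cv2.imwrite("pics/side13f.png",im[:,:,::-1])
im=viewer.capture("top"); cv2.imwrite("pics/top13f.png",im[:,:,::-1]); crop(im,"pics/top13.png",280,200,480,350,4)
E
```

```text
t 31.3 stand xyz [-151.4  212.2  409.6] tip z 231.6 F stand [1.6 0.1 0.4] M [ 0.11 -0.06 -0.05] yawerr -4.7154 w 91.97
```

View pics/side13.png

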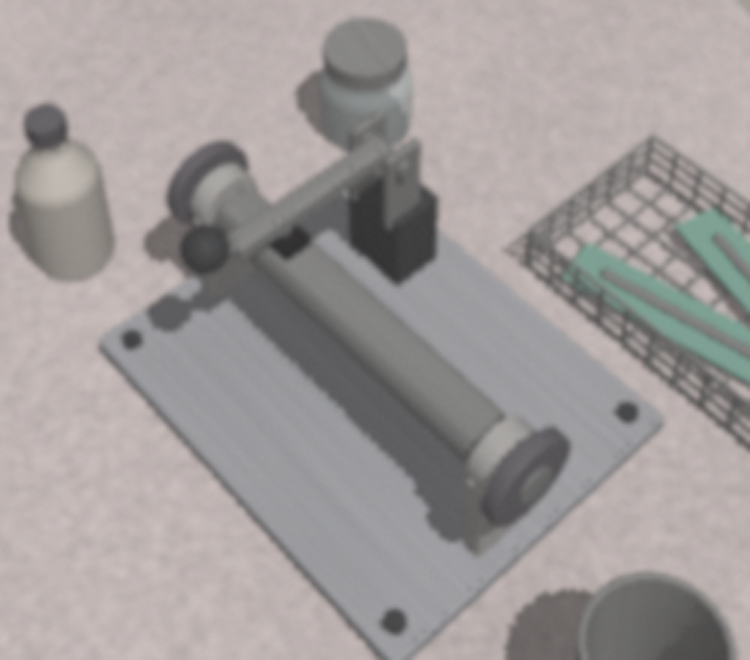

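View pics/top13.png

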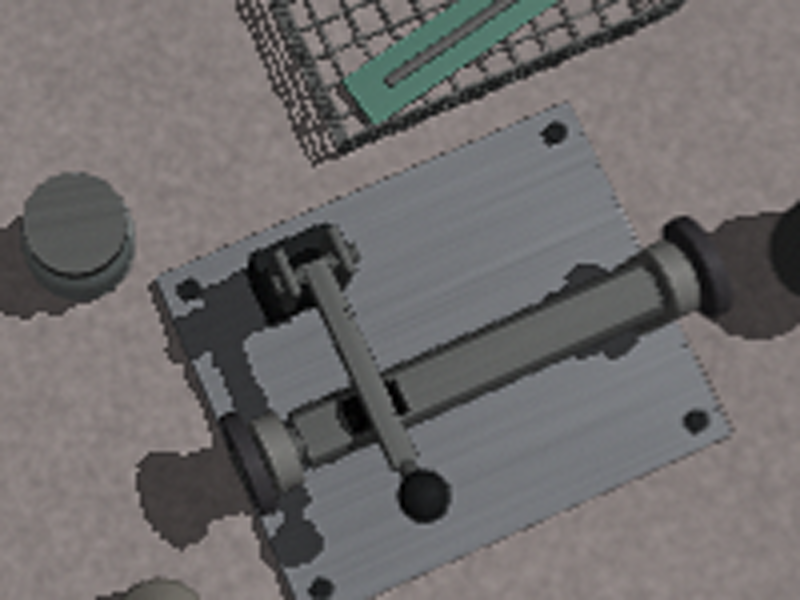

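```bash
python3 - <<'E'
from h import *
R,o,_=stand()
im=cv2.imread("pics/top13f.png").astype(np.float32).mean(2)
xs=np.arange(-20,20.1,.25);prof=[]
for x in xs:
    q=proj("top",[R@np.array([x,y,97.5])+o for y in np.arange(-90,20,1.)]).astype(np.float32)
    prof.append(cv2.remap(im,q[:,:1].copy(),q[:,1:].copy(),cv2.INTER_LINEAR).mean())
g=np.gradient(np.array(prof),xs)
m=lambda lo,hi,s:(lambda k:(xs[k]*np.clip(s*g[k],0,None)).sum()/np.clip(s*g[k],0,None).sum())((xs>lo)&(xs<hi))
print('flat edges',m(-13.5,-7,1),m(8,14,-1),'bar',m(-18.5,-14,-1),m(15,19,1))
def ball(n,img,c):
    # dark blob centre near c
    u,v=c; w=img[v-10:v+11,u-10:u+11].mean(2); mk=(w<45 if n=="top" else w<62).astype(np.uint8)
    N,l,s,ce=cv2.connectedComponentsWithStats(mk); k=l[10,10]; return ce[k]+[u-10,v-10],s[k,4]
for tag in("0","13f"):
    s=cv2.imread(f"pics/side{tag}.png");t=cv2.imread(f"pics/top{tag}.png")
    cs=(268,310) if tag=="0" else (268,313)
    a=ball("side",s,cs);b=ball("top",t,(386,323) if tag=="0" else (386,324));print(a,b)
    P,e=tri(a[0],b[0]);print(tag,R.T@(P-o),e)
for n in("side","top"):
    d=cv2.absdiff(cv2.imread(f"pics/{n}0.png"),cv2.imread(f"pics/{n}13f.png")).max(2)
    R_={"side":{'bottle':(200,262,240,325),'jar':(303,235,340,275),'cup':(390,420,446,480),'basket':(370,275,516,392)},"top":{'bottle':(305,343,334,372),'jar':(283,243,315,273),'cup':(480,240,515,273),'basket':(338,155,453,240)}}[n]
    print(n,{k:(int((d[y0:y1,x0:x1]>25).sum()),(x1-x0)*(y1-y0)) for k,(x0,y0,x1,y1) in R_.items()})
E
```

```text
flat edges -10.480629094516317 11.985938472335288 bar -16.006211694521966 16.903643374974614
(array([268.24078624, 309.66584767]), np.int32(407)) (array([385.35294118, 322.79411765]), np.int32(136))
0 [-48.00616174  60.4419276  136.49545674] 1.2575496016094516
(array([268.04816514, 312.95183486]), np.int32(436)) (array([385.28571429, 323.44360902]), np.int32(133))
13f [-49.2637856   60.11487912 129.65836884] 1.428638665782784
side {'bottle': (0, 2520), 'jar': (0, 1480), 'cup': (0, 3360), 'basket': (0, 17082)}
top {'bottle': (0, 841), 'jar': (0, 960), 'cup': (0, 1155), 'basket': (0, 9775)}
```

```bash
python3 -c "
from plant import ticket; print(ticket.close_job())"
```

```text
the job is handed in; nothing more can be done
None
```

The job is done and handed in at about 31 s of the 72 s allowed. No verdict was reported, so the checks below are my own.

**What I did**
1. I gripped the clamp ball and swung the clamp back. With the arm against its stop, the ball stood at x ≈ 152, which is about 2.1 rad.
2. I felt for the flat. Two grips read about 31 mm, the round bar, so the flat was not facing ±x.
3. I rolled the spindle round by rubbing its top with the closed fingertips until the flat came up. I then pressed it flush, and the fingertip height fell from 101 mm on the round to about 97.5 mm.
4. I swung the clamp over, pressed its ball down with about 18 N, let go and backed away.

**Last checks**
- **Clamp:** the ball measures 129.7 mm high, against 130 mm for home. It was 136.5 mm at the start.
- **Flat:** its edges lie almost evenly about the bar's centre, a tilt of roughly 0.03 rad.
- **Basket, bottle, jar and cup:** no change in either picture from the start.
- **Robot:** clear of the stand with the gripper open.

**What disagreed**
- I first took the dark line on top of the bar for an edge of the flat, but it was not.
- An early loss of contact force looked like the flat. It was the narrow fingertips slipping off the crest, and pressing again at the centre showed this.
- Before I closed the clamp, the camera put the flat's tilt at about 0.05–0.07 rad. The shoe appears to have squared it up.

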